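# Pack the cleaned fossils into the specimen tray

### The job

Lift the cover off the specimen tray and set it down flat on the empty felt pad, then lay all the fossils from the other pad in neat rows in the tray, each lengthwise in the middle of a cell of its own: limb bones in the long cells near the robot, vertebrae in the short cells of the far row. When they are all in, put the cover back squarely so that it sits fully down around the tray's rim, and leave the brush, jar and rock alone.

Things in the scene. Friction and masses are not known exactly. Their poses are not given: they have to be found in the camera images.
- tray: Fixed wooden tray: base board 232 (its x) by 246 (y) by 6 mm; on it a rim 200 (x) by 214 mm (y) outside, 5 mm thick, top 14 mm above the bench, leaving a 16 mm ledge around. Origin: centre of the underside. Two rows of three cells along y, divided by strips as high as the rim; x points away from the robot.
- tray_long (a point): Centre of the floor (6 mm above the bench) of the middle cell of the tray's near row (-x side). The row has three cells side by side along y at 68 mm pitch (at y -68, 0, 68 mm), each 107 mm long (x) by 64 mm wide. 41.5 mm to -x of the tray's origin; axes as the tray.
- tray_short (a point): Centre of the floor (6 mm above the bench) of the middle cell of the tray's far row (+x side). The row has three cells side by side along y at 68 mm pitch, each 79 mm long (x) by 64 mm wide. 55.5 mm to +x of the tray's origin; axes as the tray.
- cover: Loose white box-shaped cover, open below, 216 (x) by 230 (y) by 54 mm high, walls 4 mm, 0.4 kg. Starts on the tray's ledge around the rim, 4 mm play each side. Origin: centre of its lower edge (6 mm above the tray's origin when on). On top a bar handle 110 mm long along its y, 18 mm wide, 16 mm high, bar centre 79 mm above the origin, 17 mm free under it.
- finds_pad: Grey felt pad 250 mm (x) by 260 mm (y), 3 mm thick, fixed on the bench to one side of the tray, on which the fossils lie at the start. Origin: centre of the underside.
- spare_pad: Identical grey felt pad, empty at the start, on the other side of the tray. Origin: centre of the underside.
- bone1: Limb-bone fossil: dumbbell-shaped, 86 mm long along its x axis, 32 mm wide and 30 mm high at its two knobbed ends; the plain shaft between the ends is 44 mm long, 22 mm wide (along y) and 24 mm high. Origin at its centre (15 mm above what it lies on). May be absent.
- bone2: Limb-bone fossil: dumbbell-shaped, 86 mm long along its x axis, 32 mm wide and 30 mm high at its two knobbed ends; the plain shaft between the ends is 44 mm long, 22 mm wide (along y) and 24 mm high. Origin at its centre (15 mm above what it lies on). May be absent.
- bone3: Limb-bone fossil: dumbbell-shaped, 86 mm long along its x axis, 32 mm wide and 30 mm high at its two knobbed ends; the plain shaft between the ends is 44 mm long, 22 mm wide (along y) and 24 mm high. Origin at its centre (15 mm above what it lies on). May be absent.
- vertebra1: Vertebra fossil: squat body 30 mm (x) by 36 mm (y) by 30 mm high, with two thin side wings 14 mm wide that make it 62 mm long along its x axis, and a small ridge 7 mm high on top. Origin at the centre of the body (15 mm above what it lies on). May be absent.
- vertebra2: Vertebra fossil: squat body 30 mm (x) by 36 mm (y) by 30 mm high, with two thin side wings 14 mm wide that make it 62 mm long along its x axis, and a small ridge 7 mm high on top. Origin at the centre of the body (15 mm above what it lies on). May be absent.
- vertebra3: Vertebra fossil: squat body 30 mm (x) by 36 mm (y) by 30 mm high, with two thin side wings 14 mm wide that make it 62 mm long along its x axis, and a small ridge 7 mm high on top. Origin at the centre of the body (15 mm above what it lies on). May be absent.
- brush: Hand brush lying beyond the work; not to be disturbed.
- jar: Amber glass jar, 64 mm across, 70 mm high, standing beyond the work; not to be disturbed.
- rock: Lump of rock about 100 by 75 by 70 mm beyond the work; not to be disturbed.
There are look-alikes about, which are no part of the job. Leave any blue look-alike of the vertebra1 alone. What is shaped like the vertebra3 but yellow is not meant.

How it is judged:
On the way, in this order (a step that is already met when the one before it is completed fails the run):
1. the cover is let go, flat on the empty felt pad (horizontal distance between cover and spare_pad below 0.06 m and z of cover in the frame of spare_pad below 0.012 m and angle between cover's own z axis and vertical below 0.06 rad and contact force between the fingers and cover below 0.3 N and linear speed of cover below 0.03 m/s), for 0.2 s.
2. every fossil lies lengthwise in a cell of its own in the right row (x of bone1 in the frame of tray between -0.0615 and -0.0215 m and z of bone1 in the frame of tray between 0.012 and 0.032 m and (y of bone1 in the frame of tray between -0.088 and -0.048 m or y of bone1 in the frame of tray between -0.02 and 0.02 m or y of bone1 in the frame of tray between 0.048 and 0.088 m) and angle between the x axis of each of bone1, bone2, bone3, vertebra1, vertebra2, vertebra3 and the x axis of tray, either way round below 0.3 rad and x of bone2 in the frame of tray between -0.0615 and -0.0215 m and z of bone2 in the frame of tray between 0.012 and 0.032 m and (y of bone2 in the frame of tray between -0.088 and -0.048 m or y of bone2 in the frame of tray between -0.02 and 0.02 m or y of bone2 in the frame of tray between 0.048 and 0.088 m) and x of bone3 in the frame of tray between -0.0615 and -0.0215 m and z of bone3 in the frame of tray between 0.012 and 0.032 m and (y of bone3 in the frame of tray between -0.088 and -0.048 m or y of bone3 in the frame of tray between -0.02 and 0.02 m or y of bone3 in the frame of tray between 0.048 and 0.088 m) and x of vertebra1 in the frame of tray between 0.0355 and 0.0755 m and z of vertebra1 in the frame of tray between 0.012 and 0.032 m and (y of vertebra1 in the frame of tray between -0.088 and -0.048 m or y of vertebra1 in the frame of tray between -0.02 and 0.02 m or y of vertebra1 in the frame of tray between 0.048 and 0.088 m) and x of vertebra2 in the frame of tray between 0.0355 and 0.0755 m and z of vertebra2 in the frame of tray between 0.012 and 0.032 m and (y of vertebra2 in the frame of tray between -0.088 and -0.048 m or y of vertebra2 in the frame of tray between -0.02 and 0.02 m or y of vertebra2 in the frame of tray between 0.048 and 0.088 m) and x of vertebra3 in the frame of tray between 0.0355 and 0.0755 m and z of vertebra3 in the frame of tray between 0.012 and 0.032 m and (y of vertebra3 in the frame of tray between -0.088 and -0.048 m or y of vertebra3 in the frame of tray between -0.02 and 0.02 m or y of vertebra3 in the frame of tray between 0.048 and 0.088 m) and horizontal distance between bone1 and bone2 above 0.035 m and horizontal distance between each of bone1, bone2 and bone3 above 0.035 m and horizontal distance between vertebra1 and vertebra2 above 0.035 m and horizontal distance between each of vertebra1, vertebra2 and vertebra3 above 0.035 m), for 0.2 s.
At the end, for the whole second after the job is handed in: Each fossil is within 20 mm (x and y) of the centre of its own cell, in the right row, long axis within 0.3 rad of the tray's x; the cover is back around the rim, within 10 mm of the tray's centre, square, under 4.5 mm above the ledge; all at rest (all of step 2 and horizontal distance between cover and tray below 0.01 m and z of cover in the frame of tray below 0.0105 m and angle between cover's own z axis and vertical below 0.04 rad and angle between the y axis of cover and the y axis of tray, either way round below 0.08 rad and linear speed of each of cover, bone1, bone2, bone3, vertebra1, vertebra2, vertebra3 below 0.02 m/s); the robot touches nothing.
It fails at once if the brush was disturbed (distance of brush from where it was at the start of the episode above 0.03 m).
It fails at once if the jar was disturbed (distance of jar from where it was at the start of the episode above 0.03 m).
It fails at once if the rock was disturbed (distance of rock from where it was at the start of the episode above 0.03 m).
Of bone1, bone2, bone3, vertebra1, vertebra2, vertebra3 only 4 to 6 are there at a start; the rules pass over those that are not, and their reading is None.
At some moment in a run one of bone1, bone2, bone3, vertebra1, vertebra2, vertebra3 may be knocked a few centimetres aside while the robot is not near it.
Once in a run the grip may slacken for a moment while it holds something.
It also fails if it takes over 210 s, if anything falls off the work surface, if the arm or the gripper's body presses on something with over 40 N, if the wrist force passes 120 N, or if a joint passes its speed limit or range.

### The arm

A 7-joint arm with a two-finger parallel gripper is mounted at the origin on the work surface. World frame = base frame: x ahead of the robot, y to its left, z up, the work surface at z = 0. Lengths are in m, angles in rad, forces in N, time in s.
With the tool pointing down it reaches from about 0.4 to 0.85 m from the base axis. Payload 10.4 kg.
Tool frame: the origin (TCP) lies at the very end of the fingers, on their centre line; the grasp point (between the pads) lies 19 mm behind it (manip.grip_point_offset is the z of the grasp point in the tool frame, in m); z points along the fingers, y is the direction in which the jaws open and shut (so a half turn about z gives the same grasp; the last joint's range is limited). The gripper opens to 85 mm and grips with 20 to 120 N. Pads are 22 mm wide; open, the fingers measure 114 mm over their backs; the gripper's body (76 mm by 85 mm) begins 54 mm behind the grasp point. The pads swing forward as they close: fully open they stand 13 mm farther back than shut.
Start: joints at [1.184, 0.332, -0.065, 1.46, 0.022, 1.35, -0.088], TCP at [0.222, -0.584, 0.231] pointing down, gripper open.
Joint ranges: [-2.6, 2.6], [-0.5, 2.12], [-1.47, 1.34], [0.16, 2.42], [-1.27, 4.41], [0.06, 2.06], [-2.6, 2.6]. Speed limits (rad/s): [2.22, 2.22, 2.79, 2.79, 3.14, 3.14, 3.14].

### API

Orientations are given as a unit quaternion [x, y, z, w].
In Python, from workcell import manip, camera, get_calibration, hand_in gives the robot as it stands.
- The arm moves only by the shell command python3 -m pendant 'ROWS' [FORCE]. ROWS is JSON, a list of rows, each a list of 5 numbers: the shift along the tool's x, y, z in units of 40 mm (1.0 is 40 mm), then the turn about the tool's z in units of 6 degrees (1.0 is 6 degrees), then the closure, from 0 (fully open) to 1 (shut). A call has 1 to 5 rows; each row is the pose to reach, as a shift and turn from the pose commanded when the call began, along the tool's axes at that moment; what a row does not reach only later rows make up. A row lasts 1/8 s, in which the tool goes at most 62.5 mm and 10.7 degrees, less where a joint would pass 70% of its speed; a pose out of reach is approached as far as the arm can. A call with a gripper value outside its range is refused whole. The fingers move at their own pace and stop on an object; FORCE is the grip in N (left out, the last holds). Time passes only in rows, so rows that repeat a pose let the fingers close. It gives the time, the measured TCP pose, the force and the opening at its end, in the units of the state.
- manip.get_obs(): the state, without advancing time (a new reading comes with each control period).
- camera(name): name is "scene" or "top"; returns (picture, depth): 420x560x3 uint8, red, green, blue; 420x560 float32, m along the optical axis (not along the pixel's ray), 0 where there is no reading.
- get_calibration(name): a dict with "vfov" (degrees; the focal length in pixels is half the picture's height over the tangent of half this angle, whatever the lens; pixels are square), "cx", "cy" (the principal point, pixels), "distortion" ([k1, k2, p1, p2, k3] as OpenCV has them; the pictures are not rectified), "position" and "rotation" of the camera in the world. Camera axes: x right, y down, z forward; pixel columns grow to the right and rows downward; lengths in m; the calibration is good to about 2 mm. A picture is of the moment at which its call begins. get_calibration takes no time and is no camera call.
- hand_in(): hands the job in, once; it reports no verdict.
The state is a dict: "clock": time; "joint_pos": joint angles; "joint_velocities": joint speeds; "tau": joint torques, N m; "position": TCP position; "ee_rot": TCP orientation; "ft_force": force on the tool from outside, world axes, zero at the start; "torque": the same for the moment, N m; "grip_width": opening from 0.0 (shut) to 1.0 (fully open).
Only numpy, scipy, OpenCV 4.12 (cv2) and the standard library are available. Lean on these libraries where they do the work, as an engineer would, in place of code of your own. Each camera call takes 0.05 s, during which the arm holds its last target.

## Working session

There is one attempt and no reset: what is moved stays moved. The work goes in short steps, Python scripts to look and compute and a shell command to move; the robot and the scene stay as the last step left them, time stands still between calls to the robot, and variables do not carry over. Pictures are saved under pics/ and viewed, and the job is handed in when it is done.

```bash
ls; mkdir -p pics; cat > h.py <<'E'
import numpy as np, cv2, json
from workcell import manip, camera, get_calibration
def K(n):
    c=get_calibration(n); f=210/np.tan(np.radians(c["vfov"])/2)
    return np.array([[f,0,c["cx"]],[0,f,c["cy"]],[0,0,1.]]),np.array(c["distortion"],float),np.array(c["position"]),np.array(c["rotation"])
def ray(n,px):
    k,d,p,R=K(n); 
    u=cv2.undistortPoints(np.array(px,float).reshape(-1,1,2),k,d).reshape(-1,2)
    return p,np.c_[u,np.ones(len(u))]@R.T
def onz(n,px,z):
    p,r=ray(n,px); z=np.asarray(z,float); return p+r*((z-p[2])/r[:,2])[:,None]
def proj(n,P):
    k,d,p,R=K(n); rv=cv2.Rodrigues(R.T)[0]
    return cv2.projectPoints(np.array(P,float).reshape(-1,1,3),rv,-R.T@p,k,d)[0].reshape(-1,2)
def cloud(n,dep):
    h,w=dep.shape; v,u=np.mgrid[:h,:w]
    p,r=ray(n,np.c_[u.ravel(),v.ravel()]); return (p+r*dep.ravel()[:,None]).reshape(h,w,3)
def shot(n,name):
    im,d=camera(n); cv2.imwrite(f"pics/{name}.png",im[:,:,::-1]); np.save(f"pics/{name}.npy",d); return im,d
def crop(name,x0,y0,x1,y1,s):
    im=cv2.imread(f"pics/{name}.png")[y0:y1,x0:x1]; cv2.imwrite(f"pics/{name}_c{x0}_{y0}.png",cv2.resize(im,None,fx=s,fy=s,interpolation=cv2.INTER_CUBIC))
E
python3 - <<'E'
from h import *
for n in("scene","top"):
    print(get_calibration(n)); shot(n,n+"0")
o=manip.get_obs(); print(o, manip.grip_point_offset)
E
```

```text
pics
{'vfov': 46.733955929634526, 'cx': 277.33729060784265, 'cy': 203.01119305730035, 'distortion': array([-0.15289455,  0.        ,  0.        ,  0.        ,  0.        ]), 'position': array([ 1.10220291, -0.74498075,  0.97376598]), 'rotation': array([ 0.87771639,  0.30070715, -0.13173786, -0.34904767])}
{'vfov': 51.51256101513731, 'cx': 278.62085488779246, 'cy': 210.77350787600068, 'distortion': array([0.01943152, 0.        , 0.        , 0.        , 0.        ]), 'position': array([ 0.3638988 , -0.04382196,  1.08458087]), 'rotation': array([-0.70228049,  0.70611248, -0.06775809,  0.06013417])}
{'clock': 0.1, 'joint_pos': array([ 1.18437557,  0.33281766, -0.06469365,  1.46084246,  0.02157384,
        1.34994708, -0.08851717]), 'joint_velocities': array([-0.00028376, -0.00064778,  0.00096365, -0.00200525,  0.00083599,
        0.00045261, -0.00151378]), 'tau': array([ 1.62576354e-03, -6.26744556e+01,  4.94424964e-02, -3.92426240e+01,
        1.63912901e-02,  6.94633593e-03, -5.19160011e-06]), 'position': array([ 0.22228202, -0.58376574,  0.23059697]), 'ee_rot': array([ 9.83500575e-01,  1.80903796e-01, -1.37894526e-04, -6.45662492e-04]), 'ft_force': array([-0.3667232 , -0.10132624, -0.03147565]), 'torque': array([0.05845673, 0.00472292, 0.02220385]), 'grip_width': 1.0007237183834727} -0.0187
```

```bash
sed -i 's/^import numpy as np, cv2, json/import numpy as np, cv2, json\nfrom scipy.spatial.transform import Rotation as Ro/; s/np.array(c\["rotation"\])/Ro.from_quat(c["rotation"]).as_matrix()/' h.py
python3 - <<'E'
from h import *
for n in("scene","top"):
    print(K(n)[3].round(3))
    P=cloud(n,np.load(f"pics/{n}0.npy")); print(P[::60,::70,2].round(3))
E
```

```text
[[ 0.784  0.436 -0.441]
 [ 0.62  -0.575  0.534]
 [-0.021 -0.692 -0.722]]
[[ 0.654  0.079 -0.078 -0.486 -0.092 -0.045  0.151  0.205]
 [-0.03  -0.2    0.316 -0.002 -0.001  0.066 -0.128 -0.005]
 [-0.518 -0.741  0.098 -0.002  0.003  0.005 -0.001 -0.   ]
 [ 0.366  0.    -0.    -0.006  0.06   0.001  0.001  0.   ]
 [ 0.005 -0.     0.003  0.007 -0.     0.06   0.004 -0.75 ]
 [-0.001 -0.     0.    -0.002 -0.003 -0.002  0.001 -0.748]
 [-0.     0.071  0.    -0.    -0.002 -0.001 -0.75  -0.757]]
[[-0.006 -0.984  0.18 ]
 [-1.     0.004 -0.011]
 [ 0.01  -0.18  -0.984]]
[[-0.656 -0.658 -0.669 -0.668 -0.644 -0.648 -0.65  -0.662]
 [-0.004 -0.     0.064  0.051  0.003 -0.002 -0.     0.   ]
 [-0.001 -0.001 -0.002 -0.001  0.057  0.002  0.    -0.   ]
 [ 0.063 -0.     0.     0.059  0.058 -0.002 -0.001  0.001]
 [-0.002 -0.003  0.002  0.062  0.06   0.032  0.004 -0.001]
 [-0.004 -0.003  0.002  0.001 -0.002  0.002  0.     0.003]
 [-0.001 -0.    -0.001 -0.001  0.002 -0.001  0.003  0.001]]
```

View pics/top0.png

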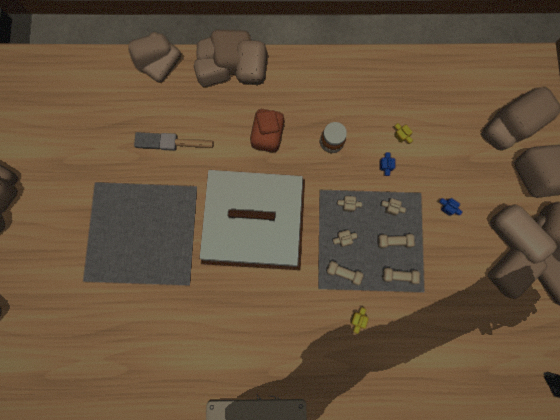

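View pics/scene0.png

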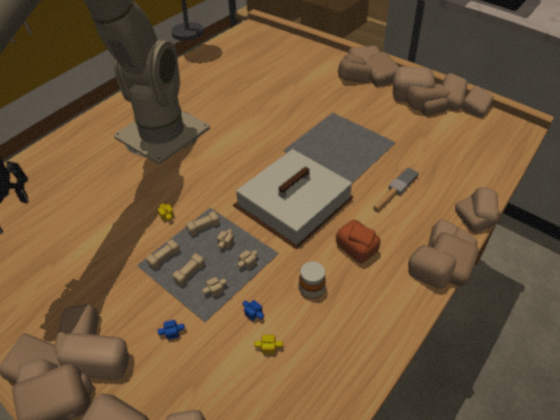

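```bash
python3 - <<'E'
from h import *
crop("top0",310,180,470,340,5)
crop("top0",190,160,320,280,6)
E
```

```text
(no output)
```

View pics/top0_c310_180.png

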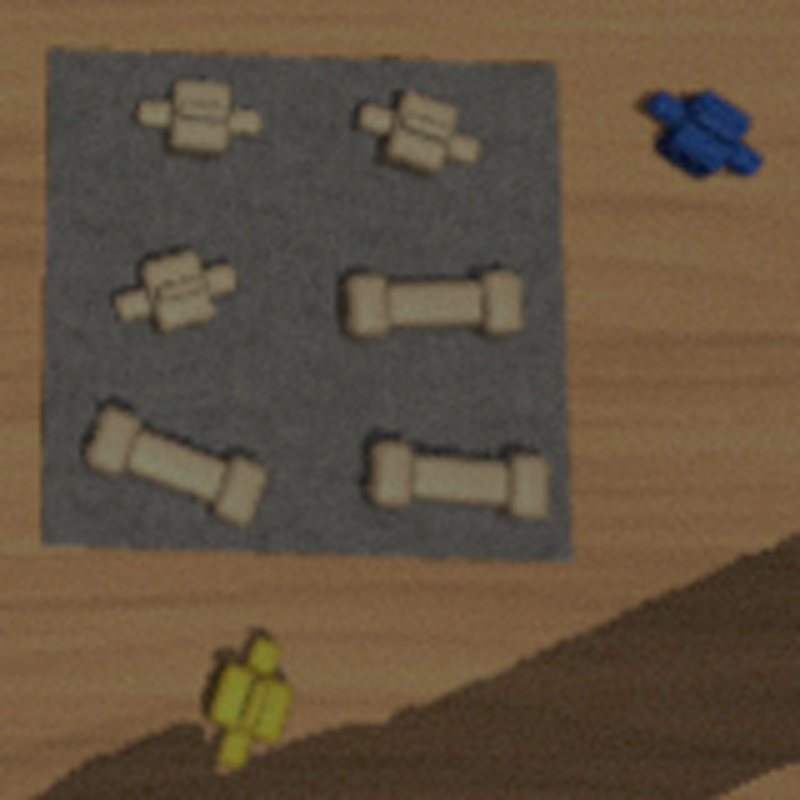

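View pics/top0_c190_160.png

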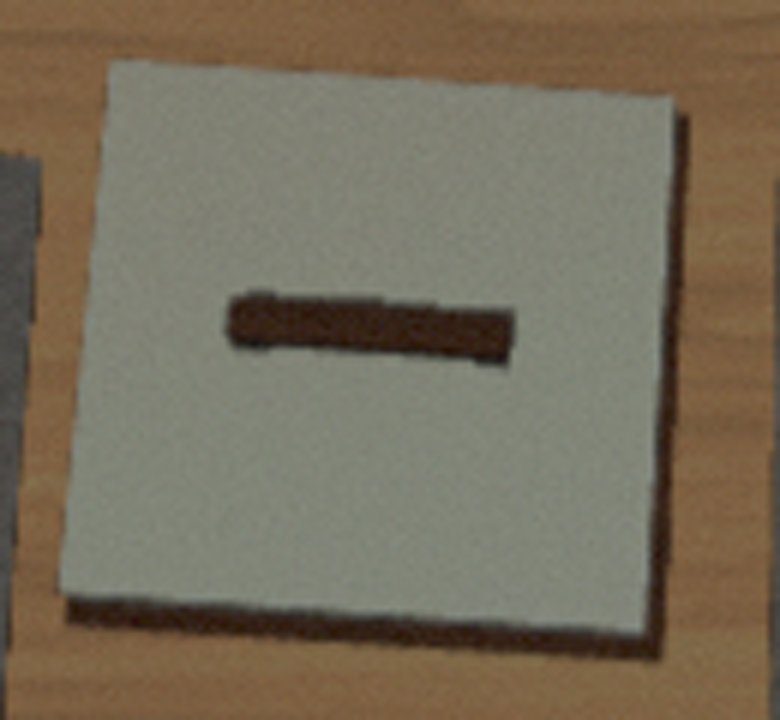

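```bash
python3 - <<'E'
from h import *
np.set_printoptions(suppress=True,precision=4)
crop("top0",75,170,215,300,5)
def sq(px,z,nm):
    P=onz("top",px,z)[:,:2]; c=P.mean(0)
    ex=P[0]+P[1]-P[2]-P[3]; ey=P[0]+P[3]-P[1]-P[2]
    print(nm,c,"yaw",np.degrees(np.arctan2(ex[1],ex[0])),np.degrees(np.arctan2(-ey[0],ey[1])),"size",np.linalg.norm(ex)/2,np.linalg.norm(ey)/2)
i=190;j=160
sq([(208.3,170),(302.5,176.2),(297.5,265.8),(200,259.2)],.06,"cover")
sq([(319.5,190),(421,193),(424.5,292),(318.5,288.6)],.003,"finds")
sq([(95,183),(197,186),(190,284),(85,279)],.003,"spare")
H=onz("top",[(228,213.7),(275.5,215.8)],.093); print(H,H.mean(0),np.linalg.norm(H[0]-H[1]))
for n in("scene","top"):
    P=cloud(n,np.load(f"pics/{n}0.npy")).reshape(-1,3)
    m=(P[:,2]>.055)&(P[:,2]<.066)&(abs(P[:,0]-.43)<.17)&(abs(P[:,1]-.05)<.17)
    q=P[m][:,:2].astype(np.float32); print(n,cv2.minAreaRect(q),np.median(P[m][:,2]))
    m=(P[:,2]>.08)&(P[:,2]<.1)&(abs(P[:,0]-.43)<.12)&(abs(P[:,1]-.05)<.12)
    q=P[m][:,:2].astype(np.float32); print(n,cv2.minAreaRect(q),np.median(P[m][:,2]))
o=manip.get_obs(); R=Ro.from_quat(o["ee_rot"]).as_matrix(); print(R)
E
```

```text
cover [0.5368 0.0077] yaw -3.9313807808403785 -4.13988688524838 size 0.21650496657876464 0.2289650305786762
finds [ 0.487 -0.286] yaw -1.8682859425148675 -2.037198587196354 size 0.24778026308954187 0.25894868848890584
spare [0.5097 0.2845] yaw -2.0631704869260923 -2.5404971538744276 size 0.24334746070876553 0.25660074028180985
[[ 0.5391  0.0618  0.093 ]
 [ 0.5337 -0.0479  0.093 ]] [0.5364 0.007  0.093 ] 0.10982606994840362
scene ((0.5189968943595886, 0.008333757519721985), (0.2347707897424698, 0.17439031600952148), 86.3333969116211) 0.05918118422194135
scene ((0.5412395596504211, 0.00555507093667984), (0.10980575531721115, 0.018636908382177353), 86.8685531616211) 0.09103585484526566
top ((0.5190381407737732, 0.010465510189533234), (0.23035189509391785, 0.1764291524887085), 86.17971801757812) 0.06019299091869823
top ((0.5388748645782471, 0.008829541504383087), (0.10772702842950821, 0.01817251555621624), 85.82047271728516) 0.09256995808566099
[[ 0.9345  0.3558 -0.0005]
 [ 0.3558 -0.9345  0.0012]
 [-0.     -0.0013 -1.    ]]
```

View pics/top0_c75_170.png

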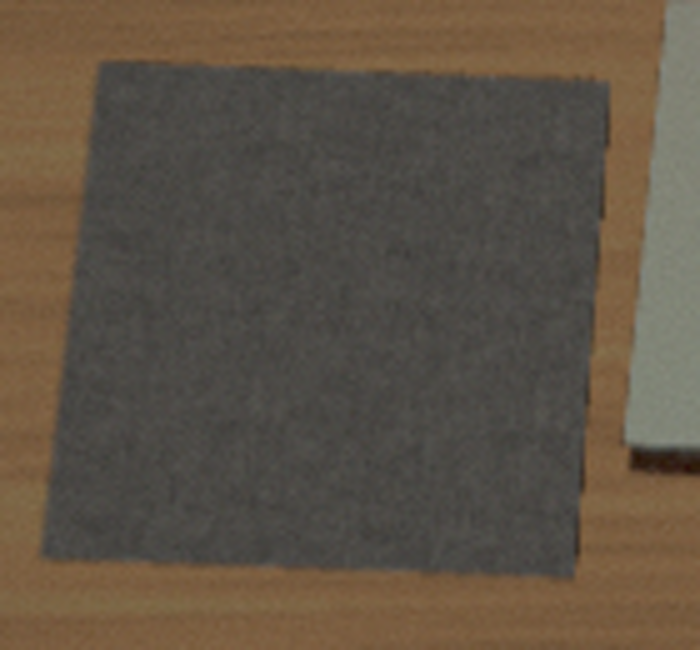

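```bash
cat > t.py <<'E'
import sys
from h import *
# usage: t.py x y z [angle of tool y in world deg, mod 180]
o=manip.get_obs(); R=Ro.from_quat(o["ee_rot"]).as_matrix(); p=o["position"]
ya=np.degrees(np.arctan2(R[1,1],R[0,1]))
a=[float(v) for v in sys.argv[1:]]
if a:
    d=R.T@(np.array(a[:3])-p)/.04
    t=0
    if len(a)>3: t=(-(a[3]-ya)+90)%180-90
    print("units",d.round(2),"turn",round(t/6,2),"alt",round((t-180*np.sign(t))/6,2))
print("p",p.round(4),"ya",ya.round(1),"tilt",R[:,2].round(3),"j7",o["joint_pos"][6].round(2),"F",o["ft_force"].round(1),"w",round(o["grip_width"],3),"t",o["clock"])
E
python3 t.py .537 .007 .2 -4.1
```

```text
units [ 12.61 -11.     0.78] turn -10.84 alt 19.16
p [ 0.2223 -0.5838  0.2306] ya -69.2 tilt [-0.001  0.001 -1.   ] j7 -0.09 F [-0.4 -0.1 -0. ] w 1.001 t 0.1
```

```bash
python3 -m pendant '[[12.6,-11,0.2,-10.8,0],[12.6,-11,0.2,-10.8,0],[12.6,-11,0.2,-10.8,0],[12.6,-11,0.2,-10.8,0],[12.6,-11,0.2,-10.8,0]]' 90; python3 t.py .537 .007 .2 -4.1
```

```text
clock: 0.72
position: [0.3698, -0.3063, 0.2274]
ee_rot: [0.794, 0.608, -0.0, 0.0]
ft_force: [1.4, -1.0, -0.4]
grip_width: 1.0
units [8.65 2.   0.68] turn -1.83 alt 28.17
p [ 0.3698 -0.3063  0.2274] ya -15.1 tilt [-0. -0. -1.] j7 0.32 F [ 1.4 -1.  -0.4] w 1.0 t 0.725
```

```bash
python3 -m pendant '[[8.6,2,0.5,-1.8,0],[8.6,2,0.5,-1.8,0],[8.6,2,0.5,-1.8,0],[8.6,2,0.5,-1.8,0],[8.6,2,0.5,-1.8,0]]' 90; python3 -m pendant '[[0,0,0,0,0],[0,0,0,0,0]]'; python3 t.py .537 .007 .15 -4.1
```

```text
clock: 1.35
position: [0.5189, -0.0325, 0.2098]
ee_rot: [0.735, 0.678, -0.0, 0.0]
ft_force: [1.2, -0.7, 0.5]
grip_width: 0.996
clock: 1.6
position: [0.518, -0.0346, 0.2095]
ee_rot: [0.735, 0.678, -0.0, -0.0]
ft_force: [0.1, -0.9, 0.1]
grip_width: 0.998
units [1.08 0.39 1.49] turn -0.09 alt 29.91
p [ 0.518  -0.0346  0.2095] ya -4.6 tilt [-0.001 -0.    -1.   ] j7 -0.19 F [ 0.1 -0.9  0.1] w 0.998 t 1.6
```

```bash
python3 t.py .537 .007 .15 -4.1
```

```text
units [1.08 0.39 1.49] turn -0.09 alt 29.91
p [ 0.518  -0.0346  0.2095] ya -4.6 tilt [-0.001 -0.    -1.   ] j7 -0.19 F [ 0.1 -0.9  0.1] w 0.998 t 1.6
```

```bash
python3 -m pendant '[[1.05,0.42,1.5,-0.1,0],[1.05,0.42,1.5,-0.1,0],[1.05,0.42,1.5,-0.1,0],[1.05,0.42,1.5,-0.1,0]]'; python3 t.py .538 .0075 .067 -4.1
python3 - <<'E'
from h import *
shot("scene","s1");shot("top","t1"); crop("scene0",0,0,1,1,1);crop("s1",200,100,400,250,4)
E
```

```text
clock: 2.1
position: [0.5389, 0.0046, 0.1512]
ee_rot: [0.732, 0.681, 0.0, 0.001]
ft_force: [0.9, -1.3, 0.3]
grip_width: 0.998
units [ 0.07 -0.03  2.1 ] turn -0.01 alt 29.99
p [0.5389 0.0046 0.1512] ya -4.2 tilt [ 0.002 -0.001 -1.   ] j7 -0.31 F [ 0.9 -1.3  0.3] w 0.998 t 2.1
```

View pics/s1_c200_100.png

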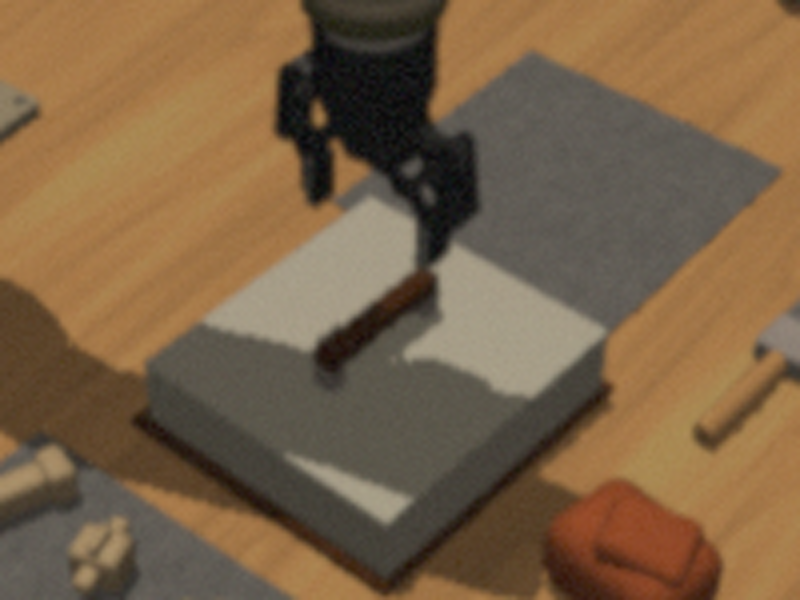

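The gripper straddles the dark bar (bar in crop ≈ (375,320)) with a finger on each side. Descend.

```bash
python3 -m pendant '[[0.05,0,1,0,0],[0.05,0,2.1,0,0],[0.05,0,2.1,0,0],[0.05,0,2.1,0,0]]'; python3 -m pendant '[[0,0,0,0,1],[0,0,0,0,1],[0,0,0,0,1],[0,0,0,0,1],[0,0,0,0,1]]' 90;python3 t.py .538 .0075 .067 -4.1
```

```text
clock: 2.7
position: [0.5397, 0.0081, 0.0679]
ee_rot: [0.732, 0.682, 0.001, 0.001]
ft_force: [0.1, -0.5, 0.3]
grip_width: 0.998
clock: 3.32
position: [0.5389, 0.0083, 0.0664]
ee_rot: [0.732, 0.682, 0.0, 0.0]
ft_force: [-1.0, 0.3, 7.1]
grip_width: 0.198
units [-0.02 -0.02 -0.01] turn 0.01 alt -29.99
p [0.5389 0.0083 0.0664] ya -4.0 tilt [ 0.001 -0.    -1.   ] j7 -0.38 F [-1.   0.3  7.1] w 0.198 t 3.325
```

```bash
python3 -m pendant '[[0,0,-0.2,0,1],[0,0,-0.6,0,1],[0,0,-1.2,0,1],[0,0,-1.6,0,1],[0,0,-1.6,0,1]]'; python3 t.py .51 .285 .11 -2.5
```

```text
clock: 3.95
position: [0.5394, 0.0083, 0.1313]
ee_rot: [0.732, 0.682, 0.001, 0.001]
ft_force: [-0.8, -0.2, -4.0]
grip_width: 0.194
units [ 6.85 -1.22  0.53] turn -0.26 alt 29.74
p [0.5394 0.0083 0.1313] ya -4.0 tilt [ 0.002 -0.    -1.   ] j7 -0.33 F [-0.8 -0.2 -4. ] w 0.194 t 3.95
```

```bash
python3 -m pendant '[[1,-0.2,0,0,1],[2.2,-0.4,0,0,1],[3.4,-0.6,0,0,1],[4.6,-0.8,0,-0.2,1],[5.8,-1,0,-0.2,1]]';python3 -m pendant '[[0.6,-0.1,0,0,1],[1.1,-0.2,0,0,1],[1.1,-0.2,0,0,1]]'; python3 t.py .51 .285 .07 -2.5
```

```text
clock: 4.58
position: [0.5144, 0.2436, 0.129]
ee_rot: [0.724, 0.689, -0.001, -0.0]
ft_force: [0.1, -0.2, -4.4]
grip_width: 0.189
clock: 4.95
position: [0.5079, 0.2886, 0.129]
ee_rot: [0.723, 0.69, -0.0, -0.001]
ft_force: [0.1, -0.3, -3.5]
grip_width: 0.191
units [-0.09  0.06  1.47] turn -0.03 alt 29.97
p [0.5079 0.2886 0.129 ] ya -2.7 tilt [-0.002  0.    -1.   ] j7 -0.87 F [ 0.1 -0.3 -3.5] w 0.191 t 4.95
```

```bash
python3 -m pendant '[[0,0,0.5,0,1],[0,0,1,0,1],[0,0,1.4,0,1],[0,0,1.55,0,1],[0,0,1.55,0,1]]'; python3 t.py .51 .285 .0635 -2.5
```

```text
clock: 5.58
position: [0.5091, 0.2868, 0.0675]
ee_rot: [0.724, 0.689, -0.0, -0.0]
ft_force: [0.3, 0.1, -3.5]
grip_width: 0.195
units [-0.04  0.02  0.1 ] turn -0.06 alt 29.94
p [0.5091 0.2868 0.0675] ya -2.8 tilt [-0.001 -0.    -1.   ] j7 -0.91 F [ 0.3  0.1 -3.5] w 0.195 t 5.575
```

```bash
python3 -m pendant '[[0,0,0.06,0,1],[0,0,0.1,0,1],[0,0,0.1,0,1]]'; python3 -m pendant '[[0,0,0,0,0.6],[0,0,0,0,0],[0,0,0,0,0],[0,0,0,0,0],[0,0,0,0,0]]'; python3 t.py .51 .285 .0635 -2.5
```

```text
clock: 5.95
position: [0.5093, 0.2869, 0.064]
ee_rot: [0.724, 0.689, 0.0, 0.0]
ft_force: [-0.4, -0.3, -3.7]
grip_width: 0.191
clock: 6.58
position: [0.5093, 0.2869, 0.0639]
ee_rot: [0.724, 0.689, 0.0, 0.0]
ft_force: [-0.2, -0.5, -0.1]
grip_width: 0.998
units [-0.05  0.02  0.01] turn -0.06 alt 29.94
p [0.5093 0.2869 0.0639] ya -2.8 tilt [ 0. -0. -1.] j7 -0.92 F [-0.2 -0.5 -0.1] w 0.998 t 6.575
```

```bash
python3 -m pendant '[[0,0,-0.8,0,0],[0,0,-2.2,0,0],[-3,0,-4,0,0],[-4,0,-4.5,0,0],[-4,0,-4.5,0,0]]'; python3 - <<'E'
from h import *
shot("scene","s2");shot("top","t2"); crop("t2",180,150,320,290,5); crop("t2",310,180,430,300,6)
E
python3 t.py
```

```text
clock: 7.2
position: [0.501, 0.1254, 0.245]
ee_rot: [0.724, 0.689, 0.0, 0.0]
ft_force: [0.8, -0.2, 0.1]
grip_width: 0.994
p [0.5032 0.1211 0.2469] ya -3.3 tilt [ 0.005 -0.002 -1.   ] j7 -0.47 F [ 0.4 -0.4 -0.4] w 1.001 t 7.3
```

View pics/t2.png

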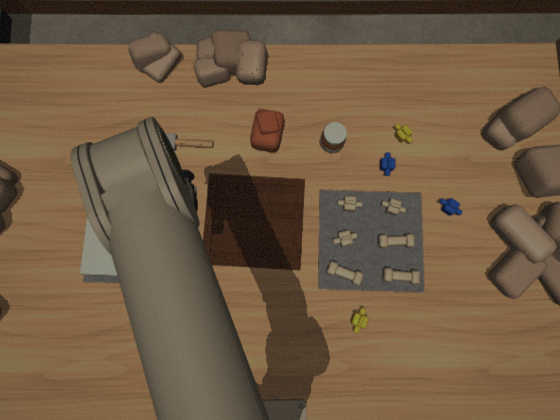

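View pics/s2.png

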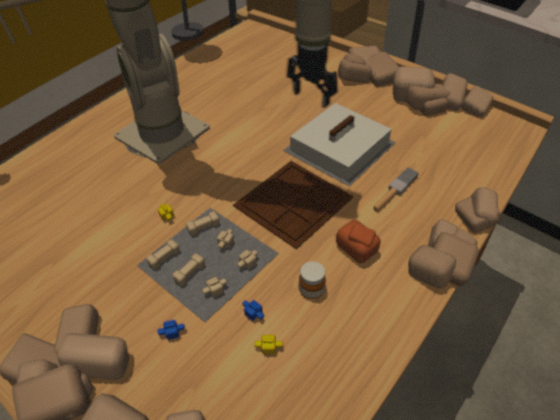

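View pics/t2_c180_150.png

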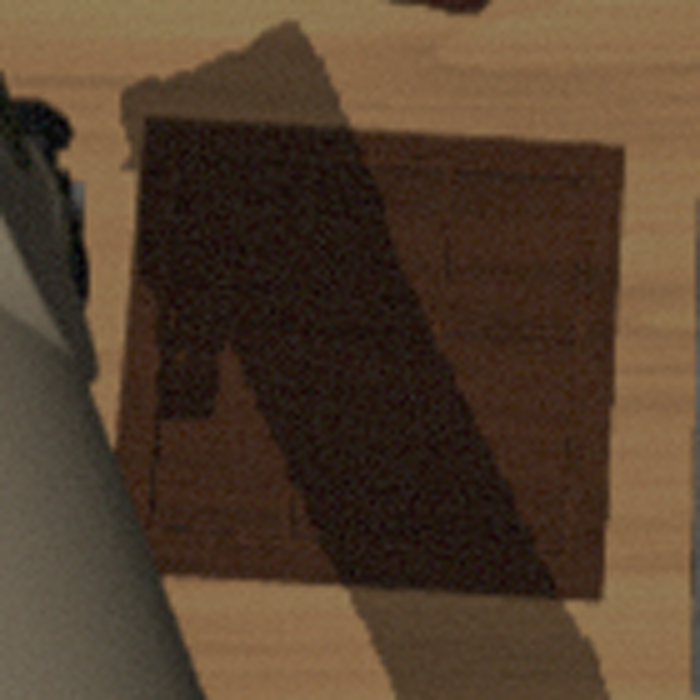

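View pics/t2_c310_180.png

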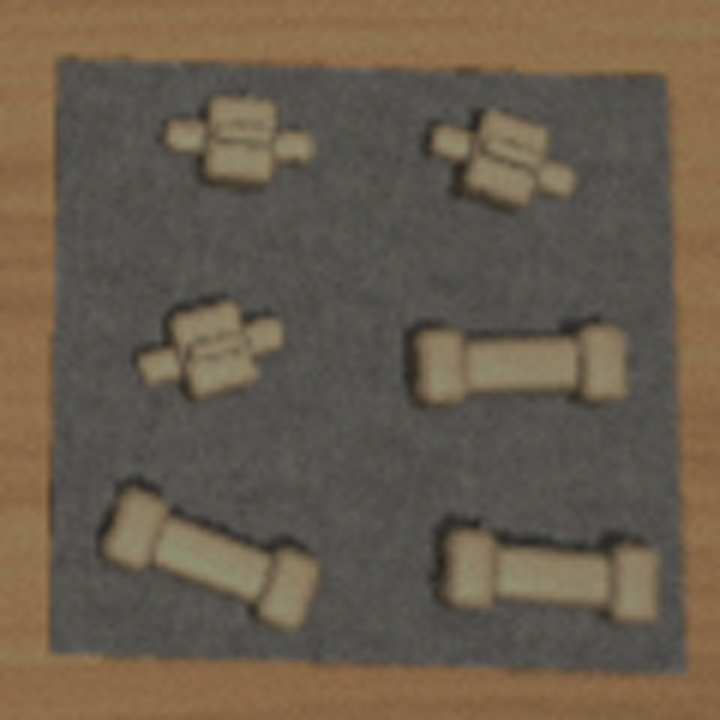

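```bash
cat > f.py <<'E'
from h import *
np.set_printoptions(suppress=True,precision=4)
def fossils(name):
    im=cv2.imread(f"pics/{name}.png").astype(int); d=np.load(f"pics/{name}.npy")
    P=cloud("top",d)
    lum=im.sum(2); m=((im[:,:,2]-im[:,:,0]>25)&(lum>230)).astype(np.uint8)
    pad=np.zeros_like(m); c=proj("top",[[.487+a*.128,-.286+b*.138,.003] for a,b in((1,1),(1,-1),(-1,-1),(-1,1))]) if 0 else None
    cv2.fillConvexPoly(pad,np.array([(321,193),(419,195),(422,290),(320,287)]),1)
    n,l,st,ce=cv2.connectedComponentsWithStats(m*pad)
    for i in range(1,n):
        if st[i,4]<80: continue
        v,u=np.where(l==i); P0=onz("top",np.c_[u,v],.022)
        r=cv2.minAreaRect(P0[:,:2].astype(np.float32)); w,h=r[1]
        b=cv2.boxPoints(r); e=b[1]-b[0] if np.linalg.norm(b[1]-b[0])>np.linalg.norm(b[2]-b[1]) else b[2]-b[1]
        C=P[l==i]; C=C[C[:,2]>.012]
        print(ce[i].round(1),"rect",np.array(r[0]).round(4),"mean",P0[:,:2].mean(0),"cloudmed",np.median(C,0),"size",max(w,h),min(w,h),"ang",np.degrees(np.arctan2(e[1],e[0]))%180,"ztop",np.percentile(C[:,2],98))
E
python3 - <<'E'
from f import *
fossils("t2"); fossils("top0")
c=lambda L,z:onz("top",[(310+u/6,180+v/6) for u,v in L],z)[:,:2]
for L in([(240,140),(182,133),(297,146)],[(502,160),(447,138),(557,180)],[(212,350),(157,368),(266,332)],[(521,362),(438,364),(604,360)],[(553,574),(470,567),(636,582)],[(213,556),(136,527),(288,588)]):
    q=c(L,.027); e=q[2]-q[1]; print(q[0],"ends mid",(q[1]+q[2])/2,"ang",np.degrees(np.arctan2(e[1],e[0]))%180)
q=onz("top",[(209.4,173.6),(304.8,179.6),(300.4,270)],.006)[:,:2]
print(q,(q[0]+q[2])/2,[np.linalg.norm(q[1]-q[0]),np.linalg.norm(q[1]-q[2])],np.degrees([np.arctan2(*(q[0]-q[1])[[0,1]]),np.arctan2(*(q[1]-q[2])[[1,0]])]))
E
```

```text
[349.5 202.8] rect [ 0.5776 -0.2328] mean [ 0.5778 -0.2328] cloudmed [ 0.5758 -0.2304  0.0323] size 0.057362619787454605 0.035553596913814545 ang 88.2314 ztop 0.04188444814410853
[393.9 206. ] rect [ 0.5691 -0.3419] mean [ 0.5692 -0.3431] cloudmed [ 0.5671 -0.3393  0.0321] size 0.05426274240016937 0.0370352678000927 ang 97.93911 ztop 0.041842837491980055
[344.9 237.9] rect [ 0.4898 -0.2174] mean [ 0.4901 -0.2183] cloudmed [ 0.4886 -0.2168  0.0317] size 0.06020266190171242 0.03507307544350624 ang 103.76626 ztop 0.04238481966398514
[396.8 240.3] rect [ 0.4842 -0.3458] mean [ 0.4835 -0.3457] cloudmed [ 0.4828 -0.3431  0.031 ] size 0.0840211883187294 0.029580838978290558 ang 89.74632 ztop 0.03695801521970269
[344.9 272.8] rect [ 0.4053 -0.2153] mean [ 0.405  -0.2154] cloudmed [ 0.4044 -0.2141  0.0308] size 0.08480118215084076 0.03067192994058132 ang 67.83068 ztop 0.03649326901928092
[401.9 275.7] rect [ 0.398  -0.3526] mean [ 0.3976 -0.3532] cloudmed [ 0.3966 -0.3499  0.0311] size 0.0846463069319725 0.029773801565170288 ang 83.45465 ztop 0.03691707067341605
[349.7 202.7] rect [ 0.5787 -0
[... 910 characters left out ...]
 [ 0.3974 -0.3534] cloudmed [ 0.3966 -0.3505  0.0313] size 0.08262310922145844 0.029262682422995567 ang 85.368675 ztop 0.036419812751678785
[ 0.5755 -0.2331] ends mid [ 0.5757 -0.2329] ang 83.15115038413832
[ 0.5666 -0.3411] ends mid [ 0.567  -0.3411] ang 68.11661130510153
[ 0.4883 -0.2186] ends mid [ 0.4883 -0.2184] ang 107.90639394496523
[ 0.4828 -0.3443] ends mid [ 0.4828 -0.3443] ang 91.12673575829646
[ 0.3974 -0.3523] ends mid [ 0.3972 -0.3522] ang 84.61617720651279
[ 0.4052 -0.2161] ends mid [ 0.4046 -0.2156] ang 67.81904803671516
[[ 0.6587  0.12  ]
 [ 0.642  -0.1235]
 [ 0.4131 -0.1087]] [0.5359 0.0056] [np.float64(0.2440999477397376), np.float64(0.22938182802963522)] [ 3.9118 -3.6946]
```

```bash
python3 t.py .4048 -.2155 .12 -22
```

```text
units [-8.54 -1.98  3.18] turn 3.11 alt -26.89
p [0.5032 0.1211 0.2469] ya -3.3 tilt [ 0.005 -0.002 -1.   ] j7 -0.47 F [ 0.4 -0.4 -0.4] w 1.001 t 7.3
```

```bash
python3 -m pendant '[[-8.5,-2,2.5,3.1,0.2],[-8.5,-2,2.5,3.1,0.2],[-8.5,-2,2.5,3.1,0.2],[-8.5,-2,2.5,3.1,0.2],[-8.5,-2,2.5,3.1,0.2]]' 60; python3 -m pendant '[[0,0,0,0,0.2],[0,0,0,0,0.2]]'; python3 t.py .4048 -.2155 .1 -22
```

```text
clock: 7.92
position: [0.4175, -0.1629, 0.1575]
ee_rot: [0.826, 0.564, 0.0, 0.0]
ft_force: [0.4, -1.0, -0.2]
grip_width: 0.804
clock: 8.18
position: [0.4184, -0.1608, 0.1579]
ee_rot: [0.826, 0.563, 0.0, -0.0]
ft_force: [0.5, 0.4, 0.6]
grip_width: 0.799
units [-1.4   0.18  1.45] turn 0.1 alt -29.9
p [ 0.4184 -0.1608  0.1579] ya -21.4 tilt [ 0.  0. -1.] j7 -0.12 F [0.5 0.4 0.6] w 0.799 t 8.175
```

```bash
python3 -m pendant '[[-1.4,0.18,1.4,0.1,0.3],[-1.4,0.18,1.6,0.1,0.3],[-1.4,0.18,1.6,0.1,0.3],[-1.4,0.18,1.6,0.1,0.3]]'; python3 t.py .4048 -.2155 .007 -22
```

```text
clock: 8.68
position: [0.4057, -0.215, 0.095]
ee_rot: [0.829, 0.56, 0.001, 0.001]
ft_force: [-0.3, 0.2, -0.5]
grip_width: 0.697
units [-0.02 -0.02  2.2 ] turn 0.02 alt -29.98
p [ 0.4057 -0.215   0.095 ] ya -21.9 tilt [ 0.002 -0.    -1.   ] j7 -0.04 F [-0.3  0.2 -0.5] w 0.697 t 8.675
```

```bash
python3 -m pendant '[[0,0,1,0,0.3],[0,0,1.8,0,0.3],[0,0,2.2,0,0.3],[0,0,2.2,0,0.3],[0,0,2.2,0,0.3]]';python3 -m pendant '[[0,0,0,0,1],[0,0,0,0,1],[0,0,0,0,1],[0,0,0,0,1]]' 60; python3 t.py .4048 -.2155 .007 -22
```

```text
clock: 9.3
position: [0.4054, -0.2166, 0.0072]
ee_rot: [0.829, 0.559, 0.0, 0.001]
ft_force: [-0.4, -0.3, 0.1]
grip_width: 0.699
clock: 9.8
position: [0.4049, -0.2167, 0.0067]
ee_rot: [0.829, 0.559, 0.0, 0.001]
ft_force: [-1.2, 0.2, 6.6]
grip_width: 0.248
units [ 0.03 -0.01 -0.01] turn -0.01 alt 29.99
p [ 0.4049 -0.2167  0.0067] ya -22.0 tilt [ 0.001 -0.001 -1.   ] j7 -0.12 F [-1.2  0.2  6.6] w 0.248 t 9.8
```

```bash
python3 -m pendant '[[0,0,-0.5,0,1],[0,0,-1.5,0,1],[0,0,-2.2,0,1],[0,0,-2.2,0,1]]';python3 t.py .490 -.059 .09 -93.9
```

```text
clock: 10.3
position: [0.4055, -0.217, 0.0958]
ee_rot: [0.829, 0.559, 0.001, 0.002]
ft_force: [-1.6, -0.2, -2.3]
grip_width: 0.242
units [4.46 0.47 0.14] turn 11.97 alt -18.03
p [ 0.4055 -0.217   0.0958] ya -22.1 tilt [ 0.003 -0.002 -1.   ] j7 -0.04 F [-1.6 -0.2 -2.3] w 0.242 t 10.3
```

```bash
python3 -m pendant '[[1,0.1,0,1.7,1],[2,0.2,0,3.4,1],[3,0.3,0,5.1,1],[4,0.4,0,6.8,1],[4.45,0.47,0,8.5,1]]';python3 -m pendant '[[0,0,0,1.7,1],[0,0,0,3.4,1],[0,0,0,3.5,1],[0,0,0,3.5,1]]'; python3 t.py .490 -.059 .012 -93.9
```

```text
clock: 10.92
position: [0.4886, -0.0559, 0.0928]
ee_rot: [0.989, 0.146, -0.001, -0.001]
ft_force: [-0.5, -0.9, -0.5]
grip_width: 0.248
clock: 11.42
position: [0.4882, -0.0584, 0.0933]
ee_rot: [0.999, -0.033, -0.0, -0.0]
ft_force: [1.2, -0.9, -0.4]
grip_width: 0.244
units [0.05 0.01 2.03] turn 0.01 alt -29.99
p [ 0.4882 -0.0584  0.0933] ya -93.8 tilt [-0.001  0.    -1.   ] j7 -1.7 F [ 1.2 -0.9 -0.4] w 0.244 t 11.425
```

```bash
python3 -m pendant '[[0.05,0,0.8,0,1],[0.05,0,1.5,0,1],[0.05,0,2.0,0,1],[0.05,0,2.04,0,1],[0.05,0,2.04,0,1]]';python3 t.py .490 -.059 .010 -93.9;python3 -m pendant '[[0,0,0.03,0,1],[0,0,0.03,0,0.64],[0,0,0.03,0,0.62],[0,0,0.03,0,0.62]]';python3 t.py .490 -.059 .010 -93.9;
```

```text
clock: 12.05
position: [0.4909, -0.0586, 0.0128]
ee_rot: [0.999, -0.035, 0.0, 0.0]
ft_force: [-0.2, -0.2, -1.1]
grip_width: 0.247
units [-0.02  0.01  0.07] turn -0.01 alt 29.99
p [ 0.4909 -0.0586  0.0128] ya -94.0 tilt [ 0.001 -0.    -1.   ] j7 -1.76 F [-0.2 -0.2 -1.1] w 0.247 t 12.05
clock: 12.55
position: [0.4907, -0.0586, 0.0113]
ee_rot: [0.999, -0.035, 0.0, 0.0]
ft_force: [-0.4, 0.2, 0.8]
grip_width: 0.378
units [-0.02  0.01  0.03] turn -0.02 alt 29.98
p [ 0.4907 -0.0586  0.0113] ya -94.0 tilt [ 0. -0. -1.] j7 -1.76 F [-0.4  0.2  0.8] w 0.378 t 12.55
```

Raise, then go to B1 (0.4828, −0.344, jaws at ~1°).

```bash
python3 -m pendant '[[0,0,-0.6,0,0.6],[0,0,-1.6,0,0.5],[0,0,-2.2,0,0.3],[0,0,-2.2,0,0.3]]';python3 t.py .4828 -.344 .095 1
```

```text
clock: 13.05
position: [0.4918, -0.0587, 0.1009]
ee_rot: [0.999, -0.035, 0.002, 0.0]
ft_force: [-0.2, 0.1, -0.4]
grip_width: 0.697
units [0.28 7.13 0.15] turn 14.16 alt -15.84
p [ 0.4918 -0.0587  0.1009] ya -94.0 tilt [ 0.004 -0.001 -1.   ] j7 -1.7 F [-0.2  0.1 -0.4] w 0.697 t 13.05
```

```bash
python3 -m pendant '[[0,1.2,0,-1.7,0.3],[0,2.6,0,-3.4,0.3],[0,4,0,-5.1,0.3],[0.1,5.5,0,-6.8,0.3],[0.28,7.1,0,-8.5,0.3]]';python3 -m pendant '[[0,0,0,-1.7,0.3],[0,0,0,-3.4,0.3],[0,0,0,-5.1,0.3],[0,0,0,-6.8,0.3],[0,0,0,-7.3,0.3]]'; python3 t.py .4828 -.344 .055 1
```

```text
clock: 13.68
position: [0.4809, -0.3398, 0.0981]
ee_rot: [0.916, 0.401, -0.0, -0.0]
ft_force: [0.6, 0.4, 0.6]
grip_width: 0.699
clock: 14.3
position: [0.481, -0.338, 0.0977]
ee_rot: [0.701, 0.713, -0.0, -0.001]
ft_force: [0.0, -0.3, 0.5]
grip_width: 0.695
units [-0.15  0.04  1.07] turn -0.01 alt 29.99
p [ 0.481  -0.338   0.0977] ya 1.0 tilt [-0.001  0.001 -1.   ] j7 0.39 F [ 0.  -0.3  0.5] w 0.695 t 14.3
```

```bash
python3 - <<'E'
from h import *
shot("top","t3"); crop("t3",180,150,430,300,3)
E
```

```text
(no output)
```

View pics/t3_c180_150.png

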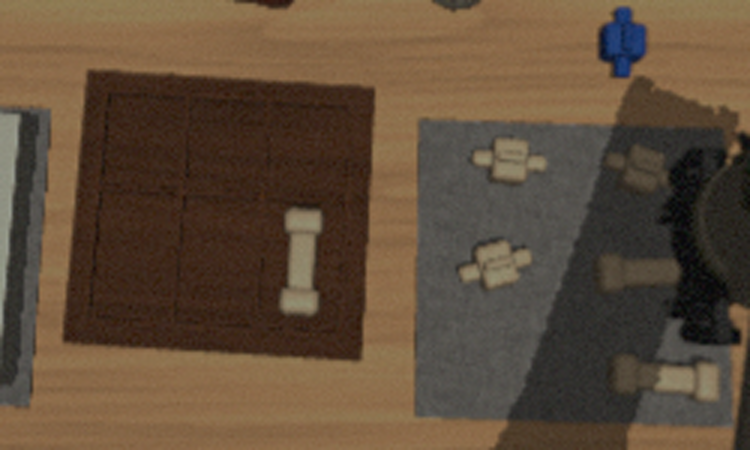

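Bone sits in the near right cell (crop ≈(300,262)), slightly to the near/right but centred. Continue with B1.

```bash
python3 -m pendant '[[-0.15,0.04,1,0,0.3],[-0.15,0.04,1.6,0,0.3],[-0.15,0.04,2.2,0,0.3],[-0.15,0.04,2.26,0,0.3],[-0.15,0.04,2.26,0,0.3]]';python3 -m pendant '[[0,0,0,0,1],[0,0,0,0,1],[0,0,0,0,1],[0,0,0,0,1]]' 60; python3 t.py .4828 -.344 .007 1;python3 -m pendant '[[0,0,-0.5,0,1],[0,0,-1.5,0,1],[0,0,-2.2,0,1],[0,0,-2.2,0,1]]';python3 t.py .4946 .0088 .095 -93.9
```

```text
clock: 14.98
position: [0.4834, -0.3442, 0.009]
ee_rot: [0.703, 0.712, 0.0, 0.0]
ft_force: [0.2, 0.2, 0.1]
grip_width: 0.695
clock: 15.48
position: [0.4838, -0.3447, 0.0097]
ee_rot: [0.702, 0.712, 0.0, 0.001]
ft_force: [-0.5, 0.2, 6.9]
grip_width: 0.238
units [ 0.02 -0.03  0.07] turn -0.04 alt 29.96
p [ 0.4838 -0.3447  0.0097] ya 0.8 tilt [ 0.001 -0.001 -1.   ] j7 0.35 F [-0.5  0.2  6.9] w 0.238 t 15.475
clock: 15.98
position: [0.4846, -0.3451, 0.1001]
ee_rot: [0.702, 0.712, 0.0, 0.003]
ft_force: [0.4, -0.6, -1.8]
grip_width: 0.244
units [8.84 0.37 0.1 ] turn -14.22 alt 15.78
p [ 0.4846 -0.3451  0.1001] ya 0.8 tilt [ 0.004 -0.003 -1.   ] j7 0.39 F [ 0.4 -0.6 -1.8] w 0.244 t 15.975
```

```bash
python3 -m pendant '[[1,0,0,1.7,1],[2.4,0.1,0,3.4,1],[3.9,0.2,0,5.1,1],[5.4,0.3,0,6.8,1],[6.9,0.35,0,8.5,1]]';python3 t.py .4946 .0088 .095 -93.9
```

```text
clock: 16.6
position: [0.4931, -0.0717, 0.0964]
ee_rot: [0.938, 0.345, -0.0, -0.0]
ft_force: [0.7, 0.7, -1.4]
grip_width: 0.241
units [ 1.33 -1.51  0.04] turn 7.39 alt -22.61
p [ 0.4931 -0.0717  0.0964] ya -49.6 tilt [-0.001 -0.    -1.   ] j7 -0.92 F [ 0.7  0.7 -1.4] w 0.241 t 16.6
```

```bash
python3 -m pendant '[[0.6,-0.7,0,1.7,1],[1.3,-1.5,0,3.4,1],[1.3,-1.5,0,5.1,1],[1.3,-1.5,0,6.8,1],[1.3,-1.5,0,7.3,1]]';python3 t.py .4946 .0088 .095 -93.9
```

```text
clock: 17.23
position: [0.4934, 0.0058, 0.0962]
ee_rot: [1.0, -0.028, -0.001, 0.0]
ft_force: [0.5, -0.9, -1.7]
grip_width: 0.241
units [ 0.03 -0.08  0.03] turn 0.11 alt -29.89
p [0.4934 0.0058 0.0962] ya -93.3 tilt [-0.001 -0.    -1.   ] j7 -1.83 F [ 0.5 -0.9 -1.7] w 0.241 t 17.225
```

```bash
python3 -m pendant '[[0.03,-0.05,0.8,0.1,1],[0.03,-0.05,1.5,0.1,1],[0.03,-0.05,2.0,0.1,1],[0.03,-0.05,2.04,0.1,1],[0.03,-0.05,2.04,0.1,1]]';python3 t.py .4946 .0088 .013 -93.9
```

```text
clock: 17.85
position: [0.4954, 0.0076, 0.0155]
ee_rot: [0.999, -0.032, -0.0, -0.0]
ft_force: [0.1, -0.1, -0.8]
grip_width: 0.245
units [-0.02 -0.03  0.06] turn 0.04 alt -29.96
p [0.4954 0.0076 0.0155] ya -93.7 tilt [-0.  0. -1.] j7 -1.9 F [ 0.1 -0.1 -0.8] w 0.245 t 17.85
```

```bash
python3 -m pendant '[[0,0,0.05,0,1],[0,0,0.05,0,0.64],[0,0,0.05,0,0.62],[0,0,0.05,0,0.62]]';python3 -m pendant '[[0,0,-0.6,0,0.6],[0,0,-1.6,0,0.5],[0,0,-2.2,0,0.3],[0,0,-2.2,0,0.3]]';python3 t.py .3972 -.352 .1 -5
```

```text
clock: 18.35
position: [0.4955, 0.0076, 0.0133]
ee_rot: [0.999, -0.032, 0.0, 0.0]
ft_force: [-1.1, 0.1, 0.4]
grip_width: 0.383
clock: 18.85
position: [0.4966, 0.0076, 0.103]
ee_rot: [0.999, -0.032, 0.002, 0.0]
ft_force: [0.2, 0.8, -1.2]
grip_width: 0.697
units [-1.9   9.13  0.07] turn -14.78 alt 15.22
p [0.4966 0.0076 0.103 ] ya -93.7 tilt [ 0.004 -0.    -1.   ] j7 -1.84 F [ 0.2  0.8 -1.2] w 0.697 t 18.85
```

```bash
python3 -m pendant '[[-0.2,1.2,0,-1.7,0.3],[-0.6,2.7,0,-3.4,0.3],[-0.9,4.2,0,-5.1,0.3],[-1.2,5.7,0,-6.8,0.3],[-1.5,7.2,0,-8.5,0.3]]';python3 t.py .3972 -.352 .1 -5
```

```text
clock: 19.48
position: [0.4252, -0.2455, 0.1003]
ee_rot: [0.93, 0.368, -0.0, -0.0]
ft_force: [1.0, -0.5, 0.4]
grip_width: 0.699
units [-2.33  1.46  0.01] turn -6.98 alt 23.02
p [ 0.4252 -0.2455  0.1003] ya -46.9 tilt [-0.001  0.    -1.   ] j7 -0.45 F [ 1.  -0.5  0.4] w 0.699 t 19.475
```

```bash
python3 -m pendant '[[-1.2,0.7,0,-1.7,0.3],[-2.3,1.45,0,-3.4,0.3],[-2.3,1.45,0,-5.1,0.3],[-2.3,1.45,0,-6.8,0.3],[-2.3,1.45,0,-6.9,0.3]]';python3 t.py .3972 -.352 .0085 -5
python3 - <<'E'
from h import *
shot("top","t4"); crop("t4",180,150,430,300,3)
E
```

```text
clock: 20.1
position: [0.3978, -0.349, 0.1001]
ee_rot: [0.742, 0.67, 0.0, -0.001]
ft_force: [-0.9, -0.8, 0.7]
grip_width: 0.699
units [-0.08 -0.    2.29] turn -0.14 alt 29.86
p [ 0.3978 -0.349   0.1001] ya -5.8 tilt [-0.001  0.001 -1.   ] j7 0.44 F [-0.9 -0.8  0.7] w 0.699 t 20.1
```

View pics/t4_c180_150.png

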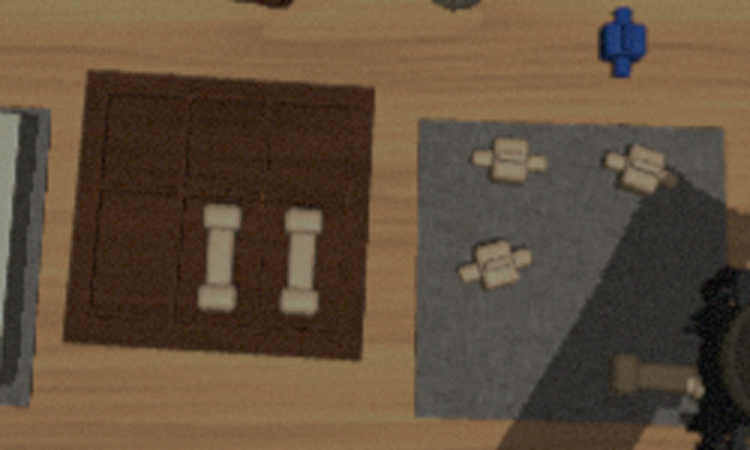

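Two bones lie in the middle (218,258) and right (300,262) near cells; the rest are unmoved. Pick B2.

```bash
python3 -m pendant '[[-0.06,0,1,0,0.3],[-0.06,0,1.6,-0.1,0.3],[-0.06,0,2.2,-0.1,0.3],[-0.06,0,2.3,-0.1,0.3],[-0.06,0,2.3,-0.1,0.3]]';python3 -m pendant '[[0,0,0,0,1],[0,0,0,0,1],[0,0,0,0,1],[0,0,0,0,1]]' 60; python3 t.py;python3 -m pendant '[[0,0,-0.5,0,1],[0,0,-1.5,0,1],[0,0,-2.2,0,1],[0,0,-2.2,0,1]]';python3 t.py .4992 .0766 .095 -93.9
```

```text
clock: 20.78
position: [0.3982, -0.3515, 0.0094]
ee_rot: [0.739, 0.674, 0.0, -0.0]
ft_force: [0.5, -0.4, -0.6]
grip_width: 0.705
clock: 21.28
position: [0.3985, -0.3521, 0.0101]
ee_rot: [0.738, 0.674, 0.0, 0.001]
ft_force: [-0.2, 0.5, 6.1]
grip_width: 0.243
p [ 0.3985 -0.3521  0.0101] ya -5.2 tilt [ 0.001 -0.001 -1.   ] j7 0.4 F [-0.2  0.5  6.1] w 0.243 t 21.275
clock: 21.78
position: [0.399, -0.3525, 0.0993]
ee_rot: [0.738, 0.674, 0.0, 0.002]
ft_force: [-0.5, -0.1, -2.5]
grip_width: 0.243
units [10.91  1.52  0.08] turn 14.78 alt -15.22
p [ 0.399  -0.3525  0.0993] ya -5.2 tilt [ 0.003 -0.003 -1.   ] j7 0.45 F [-0.5 -0.1 -2.5] w 0.243 t 21.775
```

```bash
python3 -m pendant '[[1,0.1,0,1.7,1],[2.4,0.3,0,3.4,1],[3.8,0.5,0,5.1,1],[5.2,0.8,0,6.8,1],[6.6,1,0,8.5,1]]';python3 t.py .4992 .0766 .095 -93.9
```

```text
clock: 22.4
position: [0.4592, -0.1017, 0.0962]
ee_rot: [0.951, 0.309, -0.0, -0.0]
ft_force: [1.2, -1.3, -1.2]
grip_width: 0.242
units [ 3.43 -3.02  0.03] turn 6.65 alt -23.35
p [ 0.4592 -0.1017  0.0962] ya -54.0 tilt [-0.001  0.    -1.   ] j7 -0.89 F [ 1.2 -1.3 -1.2] w 0.242 t 22.4
```

```bash
python3 -m pendant '[[1,-0.9,0,1.7,1],[2,-1.8,0,3.4,1],[3,-2.7,0,5.1,1],[3.4,-3,0,6.6,1],[3.4,-3,0,6.6,1]]';python3 -m pendant '[[0,0,0,0,1],[0,0,0,0,1]]';python3 t.py .4992 .0766 .015 -93.9
```

```text
clock: 23.02
position: [0.4975, 0.0765, 0.0962]
ee_rot: [1.0, -0.028, -0.001, -0.001]
ft_force: [-0.2, -0.2, -1.4]
grip_width: 0.242
clock: 23.28
position: [0.4979, 0.0724, 0.0967]
ee_rot: [1.0, -0.029, -0.0, 0.0]
ft_force: [-0.6, -0.1, -1.3]
grip_width: 0.244
units [ 0.03 -0.11  2.04] turn 0.1 alt -29.9
p [0.4979 0.0724 0.0967] ya -93.3 tilt [-0.001 -0.    -1.   ] j7 -1.98 F [-0.6 -0.1 -1.3] w 0.244 t 23.275
```

```bash
python3 -m pendant '[[0.03,-0.11,0.8,0.1,1],[0.03,-0.11,1.5,0.1,1],[0.03,-0.11,2.0,0.1,1],[0.03,-0.11,2.06,0.1,1],[0.03,-0.11,2.06,0.1,1]]';python3 -m pendant '[[0,0,0.04,0,1],[0,0,0.04,0,0.64],[0,0,0.04,0,0.62],[0,0,0.04,0,0.62]]';python3 t.py .4992 .0766 .013 -93.9; python3 -m pendant '[[0,0,-0.6,0,0.6],[0,0,-1.6,0,0.5],[0,0,-2.2,0,0.3],[0,0,-2.2,0,0.3]]';python3 t.py .4884 -.218 .1 16.5
```

```text
clock: 23.9
position: [0.4999, 0.0777, 0.0153]
ee_rot: [0.999, -0.034, 0.0, -0.0]
ft_force: [-0.4, -0.2, -1.6]
grip_width: 0.244
clock: 24.4
position: [0.4997, 0.0782, 0.0134]
ee_rot: [0.999, -0.034, 0.0, -0.0]
ft_force: [-0.1, -0.1, -0.3]
grip_width: 0.38
units [-0.01  0.04  0.01] turn 0.0 alt -30.0
p [0.4997 0.0782 0.0134] ya -93.9 tilt [ 0.  0. -1.] j7 -2.07 F [-0.1 -0.1 -0.3] w 0.38 t 24.4
clock: 24.9
position: [0.5009, 0.0783, 0.103]
ee_rot: [0.999, -0.034, 0.002, -0.0]
ft_force: [0.8, -0.8, -0.1]
grip_width: 0.698
units [0.19 7.41 0.07] turn 11.6 alt -18.4
p [0.5009 0.0783 0.103 ] ya -93.9 tilt [ 0.004  0.    -1.   ] j7 -2.0 F [ 0.8 -0.8 -0.1] w 0.698 t 24.9
```

```bash
python3 -m pendant '[[0,1.2,0,-1.7,0.2],[0,2.7,0,-3.4,0.2],[0.1,4.2,0,-5.1,0.2],[0.1,5.7,0,-6.8,0.2],[0.2,7.2,0,-8.5,0.2]]';python3 -m pendant '[[0,0.2,0,-1.7,0.2],[0,0.2,0,-3.4,0.2],[0,0.2,0,-5.1,0.2],[0,0.2,0,-6.8,0.2],[0,0.2,0,-8.5,0.2]]';python3 t.py .4884 -.218 .1 16.5
python3 - <<'E'
from h import *
shot("top","t5"); crop("t5",180,150,430,300,3)
E
```

```text
clock: 25.52
position: [0.4879, -0.1918, 0.1003]
ee_rot: [0.925, 0.379, -0.0, -0.0]
ft_force: [1.9, 0.9, 0.5]
grip_width: 0.8
clock: 26.15
position: [0.4937, -0.1959, 0.1]
ee_rot: [0.672, 0.74, -0.0, -0.001]
ft_force: [0.8, 0.6, -0.6]
grip_width: 0.8
units [-0.54 -0.18  0.  ] turn -1.83 alt 28.17
p [ 0.4937 -0.1959  0.1   ] ya 5.5 tilt [-0.001  0.001 -1.   ] j7 0.24 F [ 0.8  0.6 -0.6] w 0.8 t 26.15
```

View pics/t5_c180_150.png

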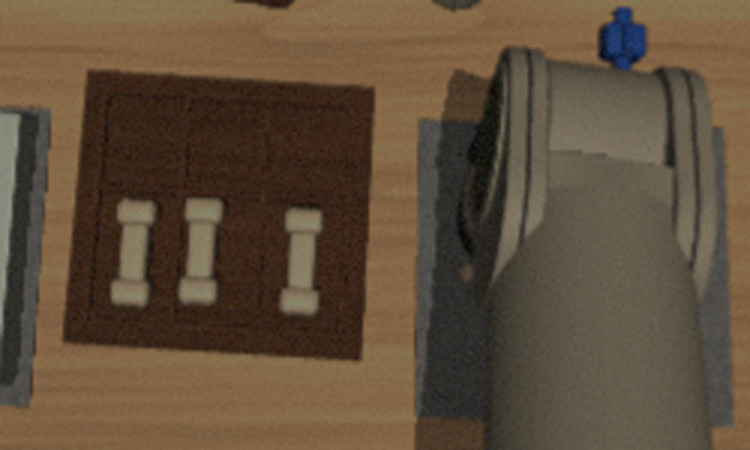

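```bash
python3 - <<'E'
from h import *
np.set_printoptions(suppress=True,precision=4)
crop("t5",195,165,310,280,7)
E
python3 -m pendant '[[-0.5,-0.18,0,-1.7,0.2],[-0.5,-0.18,0,-1.8,0.2],[-0.5,-0.18,0,-1.8,0.2]]';python3 t.py .4884 -.218 .011 16.5
```

```text
clock: 26.58
position: [0.4888, -0.2159, 0.1007]
ee_rot: [0.604, 0.797, 0.0, -0.0]
ft_force: [0.9, 0.8, 0.7]
grip_width: 0.801
units [-0.05 -0.02  2.24] turn -0.13 alt 29.87
p [ 0.4888 -0.2159  0.1007] ya 15.7 tilt [-0.     0.001 -1.   ] j7 0.45 F [0.9 0.8 0.7] w 0.801 t 26.575
```

View pics/t5_c195_165.png

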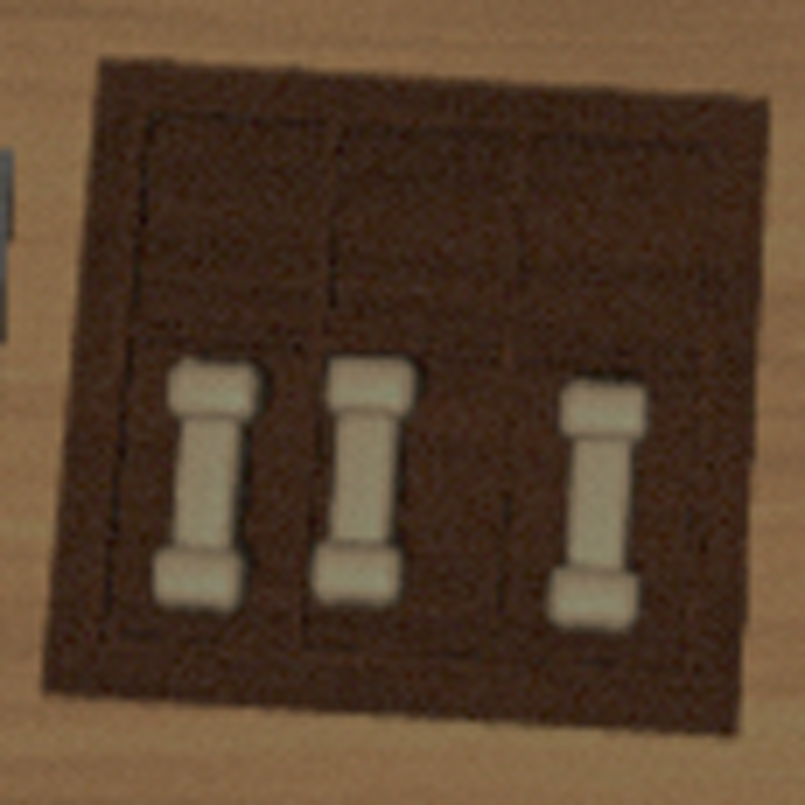

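```bash
python3 - <<'E'
from h import *
np.set_printoptions(suppress=True,precision=4)
c=lambda L,z:onz("top",[(195+u/7,165+v/7) for u,v in L],z)[:,:2]
P=c([(101,58),(769,97),(739,737),(43,695)],.006)
m=P.mean(0);ex=P[0]+P[1]-P[2]-P[3]; ey=P[0]+P[3]-P[1]-P[2]
a=np.arctan2(ex[1],ex[0]);b=np.arctan2(-ey[0],ey[1])
print(m,np.degrees([a,b]),np.linalg.norm(ex)/2,np.linalg.norm(ey)/2)
th=(a+b)/2;R=np.array([[np.cos(th),-np.sin(th)],[np.sin(th),np.cos(th)]])
for n,e in(("L",[(214,390),(200,578)]),("M",[(371,388),(357,573)]),("R",[(603,410),(595,600)])):
    q=c(e,.034); w=(q-m)@R; d=w[0]-w[1]; print(n,q.mean(0),"tray",w.mean(0),np.degrees(np.arctan2(d[1],d[0])))
E
```

```text
[0.5361 0.0056] [-3.6744 -3.7132] 0.23172857054502374 0.2444701356009497
L [0.4994 0.0757] tray [-0.0412  0.0676] 0.395019135465475
M [0.5003 0.0213] tray [-0.0367  0.0134] -0.21137777993435927
R [ 0.4914 -0.0601] tray [-0.0404 -0.0684] 0.8836063407159654
```

```bash
python3 -m pendant '[[-0.05,-0.02,1,-0.1,0.2],[-0.05,-0.02,1.6,-0.1,0.2],[-0.05,-0.02,2.2,-0.1,0.2],[-0.05,-0.02,2.24,-0.1,0.2],[-0.05,-0.02,2.24,-0.1,0.2]]';python3 t.py;python3 -m pendant '[[0,0,0,0,1],[0,0,0,0,1],[0,0,0,0,1],[0,0,0,0,1]]' 60; python3 t.py;python3 -m pendant '[[0,0,-0.5,0,1],[0,0,-1.5,0,1],[0,0,-2.2,0,1],[0,0,-2.2,0,1]]';python3 t.py .5868 -.0656 .1 -93.7
python3 - <<'E'
from h import *
shot("scene","s6"); crop("s6",130,150,330,300,4)
E
```

```text
clock: 27.2
position: [0.4892, -0.2183, 0.0123]
ee_rot: [0.598, 0.801, 0.0, 0.0]
ft_force: [-0.7, 0.2, 0.6]
grip_width: 0.797
p [ 0.4892 -0.2183  0.0123] ya 16.5 tilt [ 0.001  0.    -1.   ] j7 0.4 F [-0.7  0.2  0.6] w 0.797 t 27.2
clock: 27.7
position: [0.4894, -0.2191, 0.0127]
ee_rot: [0.598, 0.801, 0.0, 0.001]
ft_force: [-0.8, -0.4, 6.4]
grip_width: 0.408
p [ 0.4894 -0.2191  0.0127] ya 16.5 tilt [ 0.002 -0.001 -1.   ] j7 0.4 F [-0.8 -0.4  6.4] w 0.408 t 27.7
clock: 28.2
position: [0.4902, -0.2194, 0.1029]
ee_rot: [0.598, 0.802, 0.0, 0.003]
ft_force: [0.3, -0.6, -2.0]
grip_width: 0.403
units [3.   3.41 0.07] turn -11.62 alt 18.38
p [ 0.4902 -0.2194  0.1029] ya 16.6 tilt [ 0.004 -0.002 -1.   ] j7 0.47 F [ 0.3 -0.6 -2. ] w 0.403 t 28.2
```

View pics/s6_c130_150.png

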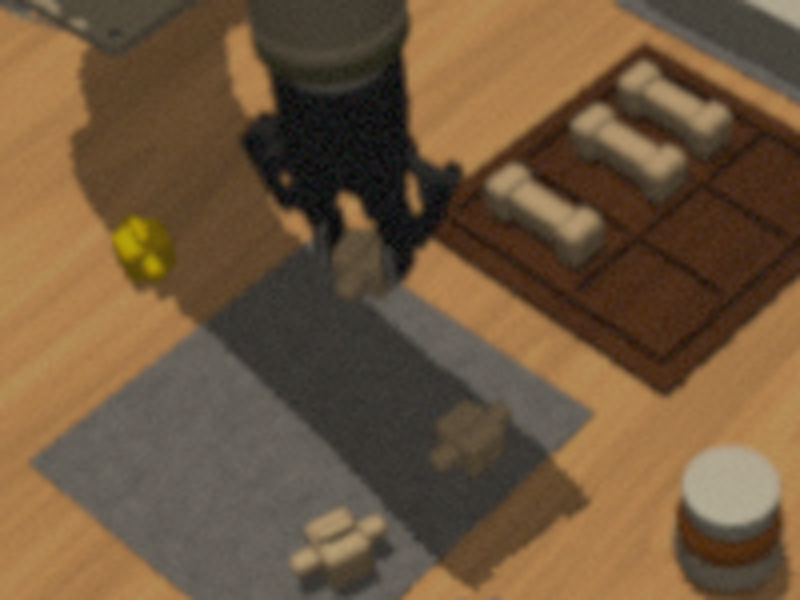

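```bash
python3 -m pendant '[[0.8,0.8,0,-1.7,1],[1.6,1.7,0,-3.4,1],[2.3,2.6,0,-5.1,1],[3,3.4,0,-6.8,1],[3,3.4,0,-8.5,1]]';python3 -m pendant '[[0,0,0,-1.7,1],[0,0,0,-3.1,1],[0,0,0,-3.1,1]]';python3 t.py .5868 -.0656 .018 -93.7
```

```text
clock: 28.88
position: [0.5853, -0.0604, 0.0989]
ee_rot: [0.189, 0.982, 0.001, -0.001]
ft_force: [-0.1, -1.3, -2.0]
grip_width: 0.413
clock: 29.25
position: [0.5841, -0.065, 0.0987]
ee_rot: [0.034, 0.999, 0.0, -0.001]
ft_force: [0.5, -0.8, -1.0]
grip_width: 0.409
units [-0.07 -0.01  2.02] turn -0.03 alt 29.97
p [ 0.5841 -0.065   0.0987] ya 86.1 tilt [-0.002  0.001 -1.   ] j7 1.24 F [ 0.5 -0.8 -1. ] w 0.409 t 29.25
```

```bash
python3 -m pendant '[[-0.07,0,0.8,0,1],[-0.07,0,1.5,0,1],[-0.07,0,2.0,0,1],[-0.07,0,2.03,0,1],[-0.07,0,2.03,0,1]]';python3 t.py .5871 -.0656 .0165 -93.7;python3 -m pendant '[[0,0,0.03,0,1],[0,0,0.03,0,0.5],[0,0,0.03,0,0.48],[0,0,0.03,0,0.48]]';python3 t.py .5871 -.0656 .0165 -93.7; python3 -m pendant '[[0,0,-0.6,0,0.45],[0,0,-1.6,0,0.3],[0,0,-2.2,0,0.2],[0,0,-2.2,0,0.2]]';python3 t.py .5757 -.2325 .1 -5.5
```

```text
clock: 29.88
position: [0.588, -0.065, 0.0191]
ee_rot: [0.034, 0.999, 0.0, 0.0]
ft_force: [0.1, 0.4, -1.2]
grip_width: 0.412
units [ 0.02 -0.02  0.07] turn -0.03 alt 29.97
p [ 0.588  -0.065   0.0191] ya 86.1 tilt [ 0.001  0.    -1.   ] j7 1.18 F [ 0.1  0.4 -1.2] w 0.412 t 29.875
clock: 30.38
position: [0.5877, -0.0652, 0.0174]
ee_rot: [0.033, 0.999, 0.0, 0.0]
ft_force: [-0.7, 0.9, 0.5]
grip_width: 0.52
units [ 0.01 -0.01  0.02] turn -0.02 alt 29.98
p [ 0.5877 -0.0652  0.0174] ya 86.2 tilt [ 0.  0. -1.] j7 1.18 F [-0.7  0.9  0.5] w 0.52 t 30.375
clock: 30.88
position: [0.5887, -0.0652, 0.1071]
ee_rot: [0.034, 0.999, -0.0, 0.002]
ft_force: [0.3, -0.6, -0.6]
grip_width: 0.803
units [ 0.05 -4.19  0.18] turn -14.72 alt 15.28
p [ 0.5887 -0.0652  0.1071] ya 86.2 tilt [ 0.003 -0.001 -1.   ] j7 1.24 F [ 0.3 -0.6 -0.6] w 0.803 t 30.875
```

```bash
python3 -m pendant '[[0,-1,0.1,1.7,0.2],[0,-2.2,0.1,3.4,0.2],[0,-3.4,0.1,5.1,0.2],[0.05,-4.2,0.15,6.8,0.2],[0.05,-4.2,0.15,8.5,0.2]]';python3 -m pendant '[[0,0,0,1.7,0.2],[0,0,0,3.4,0.2],[0,0,0,5.1,0.2],[0,0,0,6.8,0.2],[0,0,0,6.8,0.2]]';python3 t.py .5757 -.2325 .1 -5.5
python3 - <<'E'
from h import *
shot("scene","s7"); crop("s7",130,150,330,300,4)
shot("top","t7"); crop("t7",180,150,430,300,3)
E
```

```text
clock: 31.5
position: [0.5726, -0.2365, 0.0975]
ee_rot: [0.465, 0.885, -0.001, -0.001]
ft_force: [0.3, 1.1, 1.0]
grip_width: 0.804
clock: 32.12
position: [0.5738, -0.2325, 0.0982]
ee_rot: [0.741, 0.672, -0.0, -0.001]
ft_force: [0.5, 0.2, 0.8]
grip_width: 0.8
units [ 0.01  0.05 -0.05] turn -0.01 alt 29.99
p [ 0.5738 -0.2325  0.0982] ya -5.6 tilt [-0.001  0.    -1.   ] j7 0.04 F [0.5 0.2 0.8] w 0.8 t 32.125
```

View pics/s7_c130_150.png

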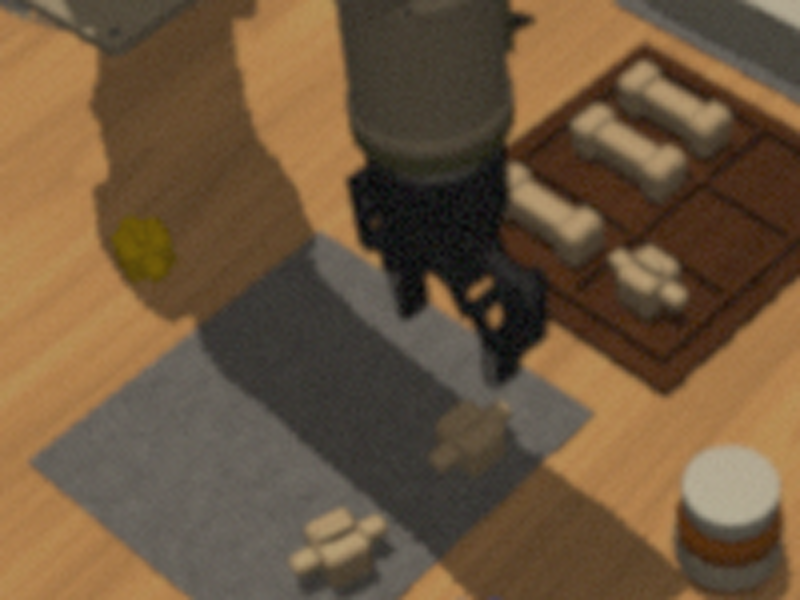

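View pics/t7_c180_150.png

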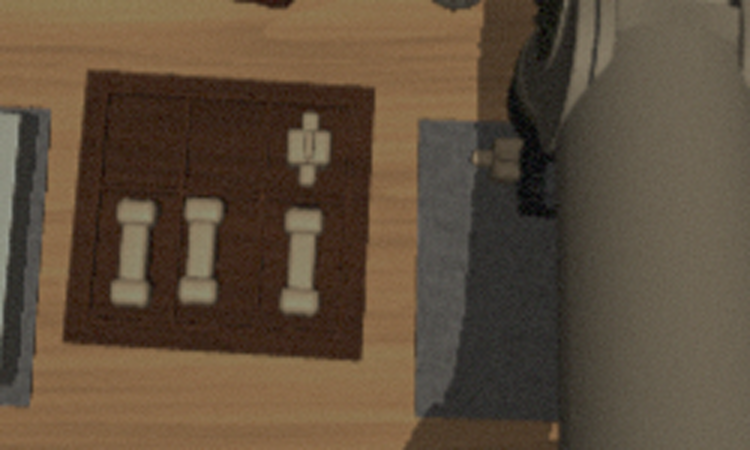

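Vertebra sits in the far right cell (308,147); the next one is still at (505,158). Descend on V1.

```bash
python3 -m pendant '[[0,0.03,0.8,0,0.2],[0,0.03,1.6,0,0.2],[0,0.03,2.1,0,0.2],[0,0.03,2.15,0,0.2],[0,0.03,2.15,0,0.2]]';python3 -m pendant '[[0,0,0,0,1],[0,0,0,0,1],[0,0,0,0,1],[0,0,0,0,1]]' 60; python3 t.py;python3 -m pendant '[[0,0,-0.5,0,1],[0,0,-1.5,0,1],[0,0,-2.2,0,1],[0,0,-2.2,0,1]]';python3 t.py .5915 .002 .1 -93.7
```

```text
clock: 32.85
position: [0.5762, -0.2329, 0.0141]
ee_rot: [0.741, 0.672, 0.0, 0.0]
ft_force: [1.3, 0.3, -0.0]
grip_width: 0.803
clock: 33.35
position: [0.5763, -0.233, 0.0144]
ee_rot: [0.741, 0.672, 0.0, 0.001]
ft_force: [-0.7, 1.4, 6.5]
grip_width: 0.402
p [ 0.5763 -0.233   0.0144] ya -5.6 tilt [ 0.002 -0.001 -1.   ] j7 -0.0 F [-0.7  1.4  6.5] w 0.402 t 33.35
clock: 33.85
position: [0.5771, -0.2332, 0.1047]
ee_rot: [0.741, 0.672, 0.001, 0.002]
ft_force: [0.7, -0.3, -1.9]
grip_width: 0.41
units [ 5.89 -0.22  0.11] turn 14.68 alt -15.32
p [ 0.5771 -0.2332  0.1047] ya -5.6 tilt [ 0.005 -0.002 -1.   ] j7 0.04 F [ 0.7 -0.3 -1.9] w 0.41 t 33.85
```

```bash
python3 -m pendant '[[1,0,0,-1.7,1],[2.2,0,0,-3.4,1],[3.4,-0.1,0,-5.1,1],[4.6,-0.1,0,-6.8,1],[5.8,-0.2,0,-8.5,1]]';python3 -m pendant '[[0.1,0,0,-1.7,1],[0.1,0,0,-3.4,1],[0.1,0,0,-5.1,1],[0.1,0,0,-6.8,1],[0.1,0,0,-6.8,1]]';python3 t.py .5915 .002 .02 -93.7
```

```text
clock: 34.48
position: [0.5898, 0.0002, 0.1007]
ee_rot: [0.377, 0.926, -0.0, -0.0]
ft_force: [-0.1, -0.4, -1.4]
grip_width: 0.408
clock: 35.1
position: [0.587, 0.0016, 0.1006]
ee_rot: [0.034, 0.999, 0.0, -0.001]
ft_force: [0.5, -0.3, -1.5]
grip_width: 0.412
units [-0.11  0.02  2.01] turn -0.03 alt 29.97
p [0.587  0.0016 0.1006] ya 86.1 tilt [-0.001  0.001 -1.   ] j7 1.12 F [ 0.5 -0.3 -1.5] w 0.412 t 35.1
```

```bash
python3 -m pendant '[[-0.1,0,0.8,0,1],[-0.1,0,1.5,0,1],[-0.1,0,2.0,0,1],[-0.1,0,2.03,0,1],[-0.1,0,2.03,0,1]]';python3 t.py .5915 .002 .018 -93.7;python3 -m pendant '[[0,0,0.03,0,1],[0,0,0.03,0,0.5],[0,0,0.03,0,0.48],[0,0,0.03,0,0.48]]';python3 t.py; python3 -m pendant '[[0,0,-0.6,0,0.45],[0,0,-1.6,0,0.3],[0,0,-2.2,0,0.2],[0,0,-2.2,0,0.2]]';python3 t.py .567 -.3408 .1 -22
```

```text
clock: 35.72
position: [0.5919, 0.0016, 0.0207]
ee_rot: [0.034, 0.999, 0.0, 0.0]
ft_force: [-0.6, 0.2, -2.1]
grip_width: 0.405
units [0.01 0.01 0.07] turn -0.03 alt 29.97
p [0.5919 0.0016 0.0207] ya 86.1 tilt [ 0.001  0.    -1.   ] j7 1.06 F [-0.6  0.2 -2.1] w 0.405 t 35.725
clock: 36.22
position: [0.5917, 0.0014, 0.019]
ee_rot: [0.033, 0.999, 0.0, 0.0]
ft_force: [0.6, -0.8, -0.1]
grip_width: 0.522
p [0.5917 0.0014 0.019 ] ya 86.2 tilt [ 0.001  0.    -1.   ] j7 1.06 F [ 0.6 -0.8 -0.1] w 0.522 t 36.225
clock: 36.72
position: [0.5926, 0.0016, 0.1087]
ee_rot: [0.033, 0.999, -0.0, 0.002]
ft_force: [0.7, 0.6, -0.8]
grip_width: 0.804
units [ 0.07 -8.58  0.22] turn -11.97 alt 18.03
p [0.5926 0.0016 0.1087] ya 86.2 tilt [ 0.004 -0.    -1.   ] j7 1.12 F [ 0.7  0.6 -0.8] w 0.804 t 36.725
```

```bash
python3 -m pendant '[[0,-1,0.1,1.7,0.2],[0,-2.4,0.1,3.4,0.2],[0,-3.9,0.2,5.1,0.2],[0.05,-5.4,0.2,6.8,0.2],[0.05,-6.9,0.2,8.5,0.2]]';python3 t.py .567 -.3408 .1 -22
```

```text
clock: 37.35
position: [0.57, -0.2757, 0.0976]
ee_rot: [0.463, 0.886, -0.0, -0.001]
ft_force: [1.2, 0.4, 0.5]
grip_width: 0.798
units [-1.29 -0.99 -0.06] turn 9.47 alt -20.53
p [ 0.57   -0.2757  0.0976] ya 34.8 tilt [-0.001  0.    -1.   ] j7 0.76 F [1.2 0.4 0.5] w 0.798 t 37.35
```

```bash
python3 -m pendant '[[-0.7,-0.5,0,1.7,0.2],[-1.3,-1,0,3.4,0.2],[-1.3,-1,0,5.1,0.2],[-1.3,-1,0,6.8,0.2],[-1.3,-1,0,8.5,0.2]]';python3 -m pendant '[[0,0,0,1,0.2],[0,0,0,1,0.2]]';python3 t.py .567 -.3408 .1 -22
python3 - <<'E'
from h import *
shot("scene","s8"); crop("s8",130,150,330,300,4)
shot("top","t8"); crop("t8",180,150,430,300,3)
E
```

```text
clock: 37.98
position: [0.5677, -0.3392, 0.0973]
ee_rot: [0.8, 0.601, -0.0, -0.001]
ft_force: [0.2, 0.7, 0.3]
grip_width: 0.801
clock: 38.22
position: [0.5678, -0.3391, 0.0976]
ee_rot: [0.828, 0.561, -0.0, -0.001]
ft_force: [0.2, -0.3, -0.3]
grip_width: 0.801
units [-0.05 -0.   -0.06] turn 0.04 alt -29.96
p [ 0.5678 -0.3391  0.0976] ya -21.8 tilt [-0.001  0.    -1.   ] j7 -0.07 F [ 0.2 -0.3 -0.3] w 0.801 t 38.225
```

View pics/s8_c130_150.png

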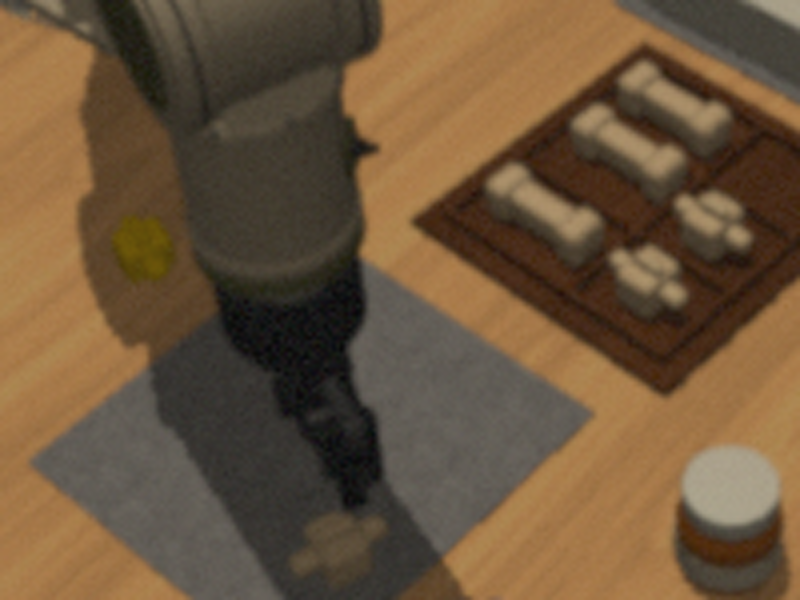

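View pics/t8_c180_150.png

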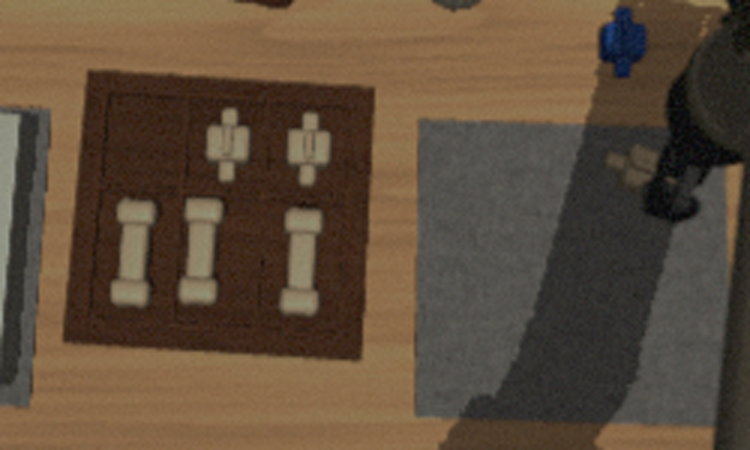

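```bash
python3 -m pendant '[[-0.05,0,0.8,0,0.2],[-0.05,0,1.6,0,0.2],[-0.05,0,2.1,0,0.2],[-0.05,0,2.15,0,0.2],[-0.05,0,2.15,0,0.2]]';python3 -m pendant '[[0,0,0,0,1],[0,0,0,0,1],[0,0,0,0,1],[0,0,0,0,1]]' 60; python3 t.py;python3 -m pendant '[[0,0,-0.5,0,1],[0,0,-1.5,0,1],[0,0,-2.2,0,1],[0,0,-2.2,0,1]]';python3 t.py .596 .0698 .1 -93.7
```

```text
clock: 38.95
position: [0.5682, -0.3414, 0.0137]
ee_rot: [0.828, 0.561, 0.0, 0.001]
ft_force: [0.9, -0.5, 0.5]
grip_width: 0.797
clock: 39.45
position: [0.5684, -0.3416, 0.0141]
ee_rot: [0.828, 0.56, 0.001, 0.001]
ft_force: [-1.0, -0.0, 6.5]
grip_width: 0.409
p [ 0.5684 -0.3416  0.0141] ya -21.8 tilt [ 0.002 -0.001 -1.   ] j7 -0.09 F [-1.  -0.   6.5] w 0.409 t 39.45
clock: 39.95
position: [0.5691, -0.342, 0.1045]
ee_rot: [0.828, 0.56, 0.001, 0.002]
ft_force: [-0.3, -0.1, -1.1]
grip_width: 0.406
units [ 9.81 -3.2   0.09] turn 11.98 alt -18.02
p [ 0.5691 -0.342   0.1045] ya -21.8 tilt [ 0.005 -0.003 -1.   ] j7 -0.06 F [-0.3 -0.1 -1.1] w 0.406 t 39.95
```

```bash
python3 -m pendant '[[1,-0.3,0,1.7,1],[2.3,-0.8,0,3.4,1],[3.7,-1.2,0,5.1,1],[5.1,-1.7,0,6.8,1],[6.5,-2.1,0,8.5,1]]';python3 t.py .596 .0698 .1 -93.7
```

```text
clock: 40.58
position: [0.5855, -0.0668, 0.1003]
ee_rot: [0.989, 0.146, -0.0, -0.0]
ft_force: [0.5, 0.0, -0.6]
grip_width: 0.408
units [ 1.24 -3.19  0.01] turn 3.42 alt -26.58
p [ 0.5855 -0.0668  0.1003] ya -73.2 tilt [-0.001  0.    -1.   ] j7 -1.36 F [ 0.5  0.  -0.6] w 0.408 t 40.575
```

```bash
python3 -m pendant '[[0.4,-1,0,1.7,1],[0.8,-2.1,0,3.4,1],[1.2,-3.15,0,3.4,1],[1.2,-3.15,0,3.4,1]]';python3 -m pendant '[[0,0,0,0,1],[0,0,0,0,1]]';python3 t.py .596 .0698 .02 -93.7
```

```text
clock: 41.08
position: [0.5939, 0.0711, 0.1003]
ee_rot: [1.0, -0.025, -0.001, -0.001]
ft_force: [0.4, -0.9, -1.0]
grip_width: 0.407
clock: 41.32
position: [0.5948, 0.0642, 0.1005]
ee_rot: [1.0, -0.029, -0.0, 0.0]
ft_force: [-0.3, 0.1, -1.0]
grip_width: 0.411
units [ 0.02 -0.14  2.01] turn 0.06 alt -29.94
p [0.5948 0.0642 0.1005] ya -93.3 tilt [-0.    -0.001 -1.   ] j7 -1.93 F [-0.3  0.1 -1. ] w 0.411 t 41.325
```

```bash
python3 -m pendant '[[0,-0.12,0.8,0,1],[0,-0.12,1.5,0,1],[0,-0.12,2.0,0,1],[0,-0.12,2.04,0,1],[0,-0.12,2.04,0,1]]';python3 t.py .596 .0698 .017 -93.7;python3 -m pendant '[[0,0,0.04,0,1],[0,0,0.04,0,0.5],[0,0,0.04,0,0.48],[0,0,0.04,0,0.48]]';python3 t.py; python3 -m pendant '[[0,0,-0.6,0,0.45],[0,0,-1.6,0,0.4],[-6,0,-2.2,0,0.4],[-6,0,-2.2,0,0.4],[-6,0,-2.2,0,0.4]]'
python3 t.py
python3 - <<'E'
from h import *
shot("top","t9"); crop("t9",195,165,310,280,7)
E
```

```text
clock: 41.95
position: [0.5957, 0.0705, 0.0199]
ee_rot: [1.0, -0.028, 0.0, -0.0]
ft_force: [0.6, 0.1, -0.3]
grip_width: 0.407
units [0.01 0.02 0.07] turn 0.07 alt -29.93
p [0.5957 0.0705 0.0199] ya -93.3 tilt [ 0.001  0.    -1.   ] j7 -1.98 F [ 0.6  0.1 -0.3] w 0.407 t 41.95
clock: 42.45
position: [0.5954, 0.0707, 0.0179]
ee_rot: [1.0, -0.028, 0.0, -0.0]
ft_force: [-0.9, -0.5, 0.5]
grip_width: 0.522
p [0.5954 0.0707 0.0179] ya -93.2 tilt [ 0.001  0.    -1.   ] j7 -1.98 F [-0.9 -0.5  0.5] w 0.522 t 42.45
clock: 43.08
position: [0.4072, 0.0814, 0.1004]
ee_rot: [1.0, -0.028, 0.0, -0.0]
ft_force: [-0.5, 1.7, 1.1]
grip_width: 0.596
p [0.4072 0.0814 0.1004] ya -93.2 tilt [ 0.001  0.    -1.   ] j7 -1.94 F [-0.5  1.7  1.1] w 0.596 t 43.075
```

View pics/t9_c195_165.png

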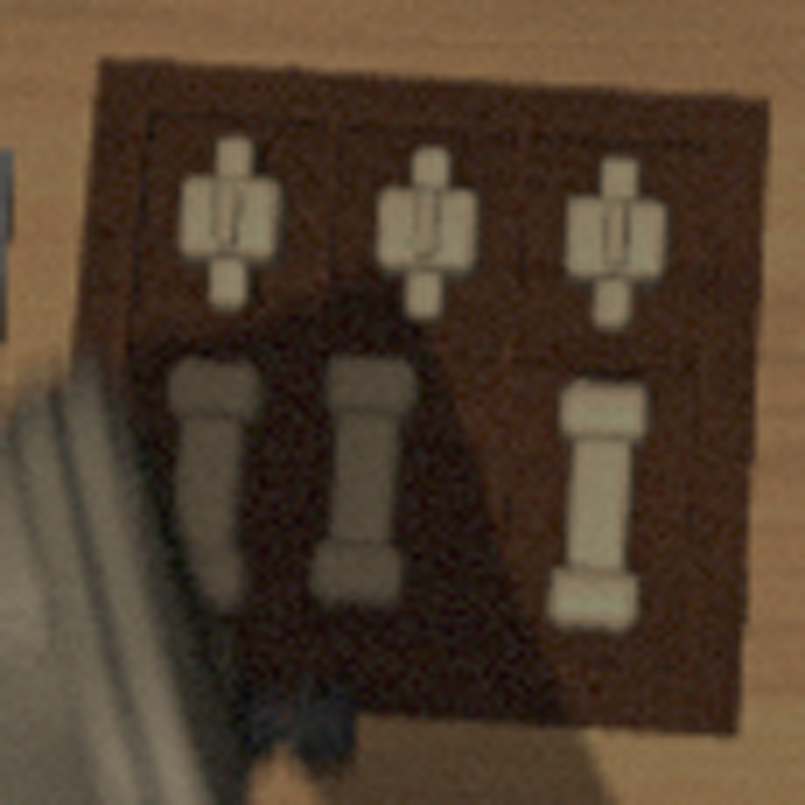

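```bash
python3 t.py .5003 .0213 .1 -93.7
```

```text
units [ 2.61  1.35 -0.03] turn 0.1 alt -29.9
p [0.3991 0.0809 0.0992] ya -93.1 tilt [-0.005 -0.003 -1.   ] j7 -1.94 F [-5.   1.6 -1.8] w 0.599 t 43.125
```

```bash
python3 -m pendant '[[1,0.5,0,0.1,0.55],[2,1.1,0,0.1,0.55],[2.6,1.35,0,0.1,0.55],[2.6,1.35,0,0.1,0.55],[2.6,1.35,0,0.1,0.55]]';python3 t.py .5003 .0213 .02 -93.7
```

```text
clock: 43.75
position: [0.5091, 0.0221, 0.1001]
ee_rot: [0.999, -0.033, -0.0, -0.0]
ft_force: [0.5, 0.4, -0.8]
grip_width: 0.45
units [-0.22  0.03  2.  ] turn -0.02 alt 29.98
p [0.5091 0.0221 0.1001] ya -93.8 tilt [-0.001  0.    -1.   ] j7 -1.85 F [ 0.5  0.4 -0.8] w 0.45 t 43.75
```

```bash
python3 -m pendant '[[-0.22,0.03,0.8,0,0.55],[-0.22,0.03,1.5,0,0.55],[-0.22,0.03,1.95,0,0.55],[-0.22,0.03,2.0,0,0.55],[-0.22,0.03,2.0,0,0.55]]';python3 t.py .5003 .0213 .02 -93.7;python3 -m pendant '[[0,0,0,0,1],[0,0,0,0,1],[0,0,0,0,1],[0,0,0,0,1]]' 60; python3 t.py .4947 .0083 .038 -93.7
```

```text
clock: 44.38
position: [0.5014, 0.0211, 0.021]
ee_rot: [0.999, -0.033, 0.001, -0.0]
ft_force: [0.4, 0.2, 0.5]
grip_width: 0.452
units [-0.03 -0.    0.02] turn -0.02 alt 29.98
p [0.5014 0.0211 0.021 ] ya -93.8 tilt [ 0.001  0.    -1.   ] j7 -1.89 F [0.4 0.2 0.5] w 0.452 t 44.375
clock: 44.88
position: [0.5017, 0.021, 0.0215]
ee_rot: [0.999, -0.033, 0.001, -0.0]
ft_force: [-1.6, -0.4, 5.4]
grip_width: 0.239
units [-0.15  0.33 -0.41] turn -0.02 alt 29.98
p [0.5017 0.021  0.0215] ya -93.8 tilt [ 0.002  0.    -1.   ] j7 -1.89 F [-1.6 -0.4  5.4] w 0.239 t 44.875
```

```bash
python3 -m pendant '[[0,0,-0.4,0,1],[0,0.1,-0.6,0,1],[-0.1,0.25,-0.6,0,1],[-0.15,0.33,-0.6,0,1],[-0.15,0.33,-0.6,0,1]]'; python3 t.py .4947 .0083 .023 -93.7
```

```text
clock: 45.5
position: [0.4935, 0.0076, 0.0439]
ee_rot: [0.999, -0.034, -0.0, 0.0]
ft_force: [0.2, -0.2, -2.2]
grip_width: 0.237
units [ 0.03 -0.02  0.52] turn -0.03 alt 29.97
p [0.4935 0.0076 0.0439] ya -93.9 tilt [-0.001 -0.    -1.   ] j7 -1.85 F [ 0.2 -0.2 -2.2] w 0.237 t 45.5
```

```bash
python3 -m pendant '[[0.03,0,0.3,0,1],[0.03,0,0.5,0,1],[0.03,0,0.54,0,1],[0.03,0,0.54,0,0.62],[0.03,0,0.54,0,0.6]]';python3 -m pendant '[[0,0,0,0,0.6],[0,0,-0.6,0,0.55],[0,0,-1.6,0,0.3],[0,0,-3,0,0],[0,0,-3.6,0,0]]'; python3 t.py .5093 .24 .19 -2.8
```

```text
clock: 46.12
position: [0.4956, 0.0081, 0.023]
ee_rot: [0.999, -0.033, 0.0, -0.0]
ft_force: [-0.4, 0.2, -0.8]
grip_width: 0.402
clock: 46.75
position: [0.4965, 0.0081, 0.1701]
ee_rot: [0.999, -0.033, 0.002, -0.0]
ft_force: [0.6, 0.1, 0.1]
grip_width: 0.997
units [-0.06 -5.81 -0.5 ] turn 14.83 alt -15.17
p [0.4965 0.0081 0.1701] ya -93.8 tilt [ 0.005 -0.    -1.   ] j7 -1.78 F [0.6 0.1 0.1] w 0.997 t 46.75
```

```bash
python3 -m pendant '[[0,0,-0.5,-1.7,0],[0,0,-0.5,-3.4,0],[0,0,-0.5,-5.1,0],[0,0,-0.5,-6.8,0],[0,0,-0.5,-8.5,0]]';python3 -m pendant '[[0,0,0,-1.7,0],[0,0,0,-3.4,0],[0,0,0,-5.1,0],[0,0,0,-6.7,0],[0,0,0,-6.7,0]]'; 
python3 - <<'E'
from h import *
shot("top","t10"); crop("t10",75,165,210,300,5);crop("t10",195,165,310,280,7)
shot("scene","s10"); crop("s10",200,90,410,250,3)
E
python3 t.py .5093 .287 .16 -2.8
```

```text
clock: 47.38
position: [0.4952, 0.008, 0.1869]
ee_rot: [0.915, 0.403, 0.0, 0.0]
ft_force: [0.4, -0.9, 0.6]
grip_width: 0.999
clock: 48.0
position: [0.4952, 0.008, 0.1868]
ee_rot: [0.724, 0.69, 0.0, 0.0]
ft_force: [-0.0, -0.0, 0.3]
grip_width: 1.0
units [6.98 0.   0.67] turn -0.01 alt 29.99
p [0.4952 0.008  0.1868] ya -2.9 tilt [ 0.  0. -1.] j7 -0.2 F [-0.5  0.   0.8] w 1.001 t 48.1
```

View pics/t10.png

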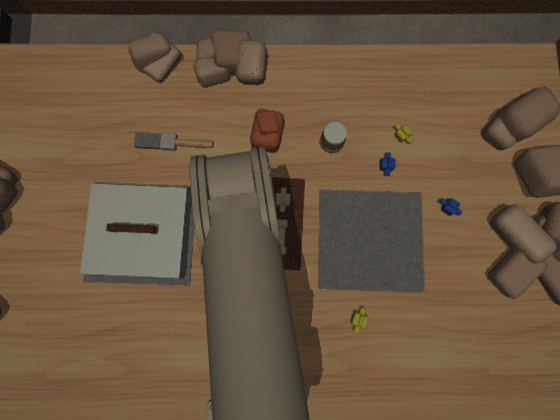

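View pics/t10_c75_165.png

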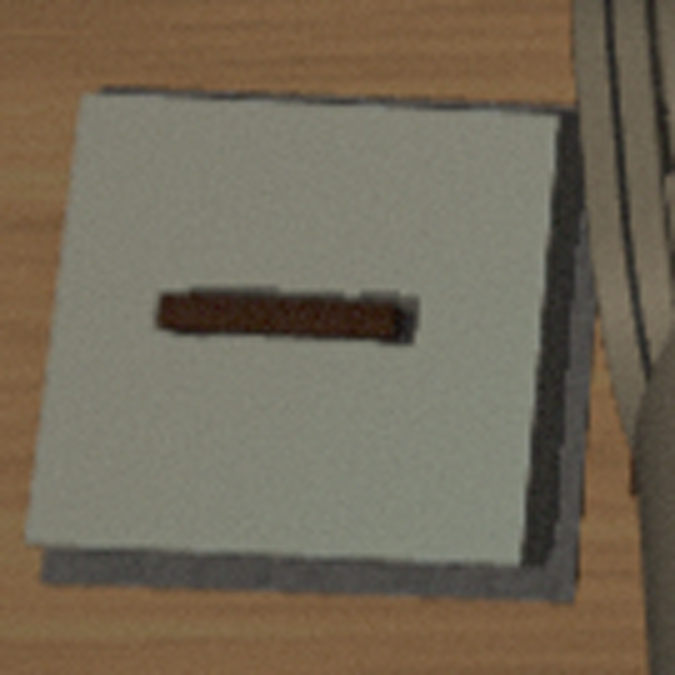

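View pics/s10_c200_90.png

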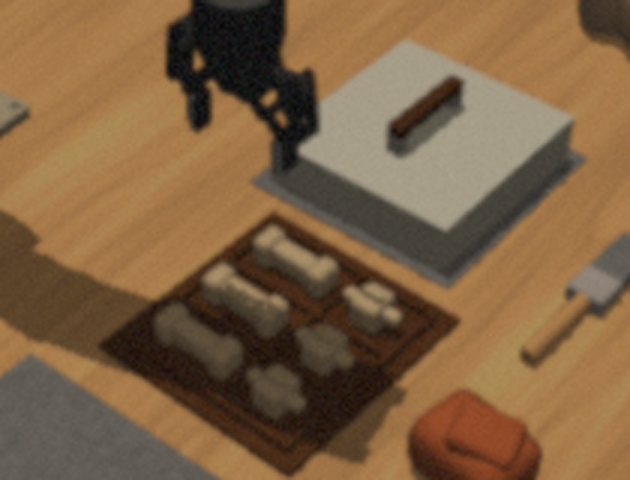

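```bash
python3 - <<'E'
from h import *
np.set_printoptions(suppress=True,precision=4)
c=lambda L,z:onz("top",[(75+u/5,165+v/5) for u,v in L],z)[:,:2]
P=c([(82,94),(558,115),(521,567),(25,543)],.057)
m=P.mean(0);ex=P[0]+P[1]-P[2]-P[3]; ey=P[0]+P[3]-P[1]-P[2]
print(m,np.degrees([np.arctan2(ex[1],ex[0]),np.arctan2(-ey[0],ey[1])]),np.linalg.norm(ex)/2,np.linalg.norm(ey)/2)
h=c([(158,312),(400,324)],.090); print(h,h.mean(0),np.linalg.norm(h[0]-h[1]))
P=cloud("top",np.load("pics/t10.npy")).reshape(-1,3)
m=(P[:,2]>.08)&(P[:,2]<.1)&(abs(P[:,0]-.51)<.12)&(abs(P[:,1]-.29)<.1)
print(cv2.minAreaRect(P[m][:,:2].astype(np.float32)))
E
```

```text
[0.5071 0.2859] [-2.8125 -2.9993] 0.21514515858627986 0.22911032052823135
[[0.5091 0.3391]
 [0.5029 0.2288]] [0.506 0.284] 0.11056736842381609
((0.5091089010238647, 0.28635454177856445), (0.10939857363700867, 0.018475588411092758), 87.05171966552734)
```

```bash
python3 -m pendant '[[1.4,0,0.1,0,0],[2.9,0,0.2,0,0],[4.4,0,0.4,0,0],[5.8,0,0.5,0,0],[6.95,0,0.6,0,0]]';python3 -m pendant '[[0,0,0,0,0],[0,0,0,0,0],[0,0,0,0,0]]';python3 t.py .5093 .2869 .064 -2.8
```

```text
clock: 48.72
position: [0.5077, 0.288, 0.1626]
ee_rot: [0.724, 0.69, 0.0, -0.0]
ft_force: [0.1, -0.3, 0.7]
grip_width: 1.001
clock: 49.1
position: [0.5085, 0.2842, 0.1628]
ee_rot: [0.724, 0.69, -0.0, 0.0]
ft_force: [0.2, -0.9, 0.0]
grip_width: 0.998
units [0.07 0.02 2.47] turn -0.0 alt 30.0
p [0.5085 0.2842 0.1628] ya -2.8 tilt [ 0.001 -0.001 -1.   ] j7 -0.8 F [ 0.2 -0.9  0. ] w 0.998 t 49.1
```

```bash
python3 -m pendant '[[0.06,0.02,1,0,0],[0.06,0.02,2,0,0],[0.06,0.02,2.4,0,0],[0.06,0.02,2.47,0,0],[0.06,0.02,2.47,0,0]]';python3 -m pendant '[[0,0,0,0,1],[0,0,0,0,1],[0,0,0,0,1],[0,0,0,0,1],[0,0,0,0,1]]' 100; python3 t.py;python3 -m pendant '[[0,0,-0.2,0,1],[0,0,-0.6,0,1],[0,0,-1.2,0,1],[0,0,-1.8,0,1],[0,0,-1.9,0,1]]'; python3 t.py .5385 .0073 .14 -3.8
```

```text
clock: 49.72
position: [0.5097, 0.2883, 0.0653]
ee_rot: [0.723, 0.691, 0.001, 0.0]
ft_force: [1.4, -0.8, 0.3]
grip_width: 1.001
clock: 50.35
position: [0.5091, 0.2882, 0.0643]
ee_rot: [0.723, 0.691, 0.0, 0.0]
ft_force: [-1.2, -0.3, 5.3]
grip_width: 0.192
p [0.5091 0.2882 0.0643] ya -2.6 tilt [ 0.001  0.    -1.   ] j7 -0.86 F [-1.2 -0.3  5.3] w 0.192 t 50.35
clock: 50.98
position: [0.5096, 0.2887, 0.1421]
ee_rot: [0.723, 0.691, 0.002, 0.0]
ft_force: [0.1, 1.1, -4.5]
grip_width: 0.189
units [-6.99  1.04  0.04] turn 0.2 alt -29.8
p [0.5096 0.2887 0.1421] ya -2.6 tilt [ 0.003  0.002 -1.   ] j7 -0.81 F [ 0.1  1.1 -4.5] w 0.189 t 50.975
```

```bash
python3 -m pendant '[[-1,0.15,0,0,1],[-2.2,0.3,0,0,1],[-3.4,0.5,0,0.1,1],[-4.6,0.7,0,0.2,1],[-5.8,0.85,0,0.2,1]]';python3 -m pendant '[[-0.6,0.1,0,0,1],[-1.15,0.2,0,0,1],[-1.15,0.2,0,0,1],[-1.15,0.2,0,0,1]]'; python3 t.py .5385 .008 .1 -3.8
```

```text
clock: 51.6
position: [0.5318, 0.053, 0.1393]
ee_rot: [0.73, 0.683, -0.0, -0.0]
ft_force: [1.1, -0.2, -4.0]
grip_width: 0.189
clock: 52.1
position: [0.5367, 0.0092, 0.1395]
ee_rot: [0.73, 0.683, 0.0, -0.0]
ft_force: [0.3, 0.3, -3.7]
grip_width: 0.188
units [-0.03  0.05  0.99] turn 0.0 alt -30.0
p [0.5367 0.0092 0.1395] ya -3.8 tilt [-0.     0.001 -1.   ] j7 -0.27 F [ 0.3  0.3 -3.7] w 0.188 t 52.1
```

```bash
python3 -m pendant '[[-0.02,0.02,0.4,0,1],[-0.02,0.02,0.8,0,1],[-0.02,0.02,1.1,0,1],[-0.02,0.02,1.2,0,1],[-0.02,0.02,1.2,0,1]]'; python3 t.py .5385 .008 .0675 -3.8
python3 - <<'E'
from h import *
shot("scene","s11"); crop("s11",200,120,400,270,4)
E
```

```text
clock: 52.72
position: [0.5378, 0.0075, 0.0916]
ee_rot: [0.73, 0.683, 0.0, -0.0]
ft_force: [-0.3, 0.2, -4.5]
grip_width: 0.189
units [0.01 0.02 0.6 ] turn -0.0 alt 30.0
p [0.5378 0.0075 0.0916] ya -3.8 tilt [-0.  0. -1.] j7 -0.3 F [-0.3  0.2 -4.5] w 0.189 t 52.725
```

View pics/s11_c200_120.png

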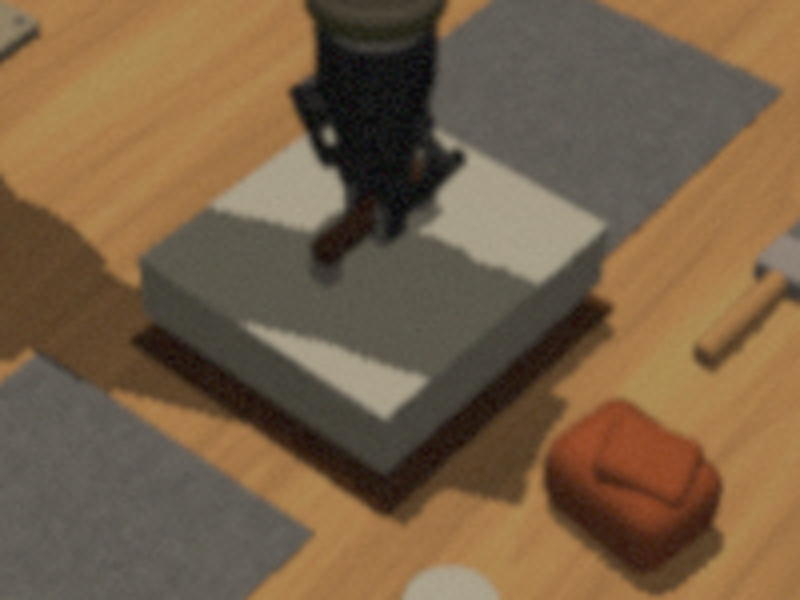

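```bash
python3 -m pendant '[[0,0.01,0.2,0,1],[0,0.01,0.35,0,1],[0,0.01,0.45,0,1],[0,0.01,0.5,0,1],[0,0.01,0.55,0,1]]'; python3 t.py .5385 .008 .0675 -3.8
```

```text
clock: 53.4
position: [0.5383, 0.0074, 0.0698]
ee_rot: [0.73, 0.683, 0.0, 0.0]
ft_force: [-1.1, -0.3, -4.4]
grip_width: 0.189
units [0.01 0.   0.06] turn -0.0 alt 30.0
p [0.5383 0.0074 0.0698] ya -3.8 tilt [ 0.  0. -1.] j7 -0.31 F [-1.1 -0.3 -4.4] w 0.189 t 53.4
```

```bash
python3 -m pendant '[[0,0,0.05,0,1],[0,0,0.05,0,1],[0,0,0.07,0,1],[0,0,0.07,0,1]]'; python3 t.py;python3 -m pendant '[[0,0,0,0,0.6],[0,0,0,0,0],[0,0,0,0,0],[0,0,0,0,0]]'; python3 t.py;python3 -m pendant '[[0,0,-1,0,0],[0,0,-2.4,0,0],[0,0,-3.6,0,0],[0,0,-3.6,0,0]]'; python3 t.py
```

```text
clock: 53.9
position: [0.5384, 0.0074, 0.0673]
ee_rot: [0.73, 0.683, 0.0, 0.0]
ft_force: [-1.9, 0.2, -0.1]
grip_width: 0.192
p [0.5384 0.0074 0.0673] ya -3.8 tilt [ 0.  0. -1.] j7 -0.31 F [-1.9  0.2 -0.1] w 0.192 t 53.9
clock: 54.4
position: [0.5383, 0.0074, 0.0672]
ee_rot: [0.73, 0.683, 0.0, 0.0]
ft_force: [-0.8, 1.0, -0.6]
grip_width: 0.997
p [0.5383 0.0074 0.0672] ya -3.8 tilt [ 0.  0. -1.] j7 -0.31 F [-0.8  1.  -0.6] w 0.997 t 54.4
clock: 54.9
position: [0.5402, 0.0077, 0.2151]
ee_rot: [0.73, 0.683, 0.003, 0.003]
ft_force: [0.6, -0.0, 0.0]
grip_width: 0.998
p [0.5402 0.0077 0.2151] ya -3.8 tilt [ 0.007 -0.    -1.   ] j7 -0.24 F [ 0.6 -0.   0. ] w 0.998 t 54.9
```

Move clear (over the now empty finds side) and verify.

```bash
python3 -m pendant '[[-1.5,0,0,0,0],[-3,0,0,0,0],[-4.5,0,0,0,0],[-6,0,0,0,0],[-7.5,0,0,0,0]]';python3 -m pendant '[[0,0,0,0,0],[0,0,0,0,0],[0,0,0,0,0]]'; python3 - <<'E'
from h import *
np.set_printoptions(suppress=True,precision=4)
shot("top","t12"); shot("scene","s12"); crop("t12",190,160,320,280,6); crop("s12",200,120,400,270,4)
for n,f in(("top","t12"),("scene","s12")):
    P=cloud(n,np.load(f"pics/{f}.npy")).reshape(-1,3)
    m=(P[:,2]>.05)&(P[:,2]<.068)&(np.hypot(P[:,0]-.537,P[:,1]-.007)<.1)
    q=P[m]; A=np.c_[q[:,:2]-[.537,.007],np.ones(len(q))]; s=np.linalg.lstsq(A,q[:,2],rcond=None)[0]; print(n,"plane",s,len(q))
E
python3 t.py
```

```text
clock: 55.52
position: [0.5174, -0.2937, 0.2099]
ee_rot: [0.73, 0.683, -0.0, -0.0]
ft_force: [0.8, 0.3, -0.2]
grip_width: 1.002
clock: 55.9
position: [0.5186, -0.2903, 0.2107]
ee_rot: [0.73, 0.684, 0.0, -0.0]
ft_force: [-0.1, 1.5, -0.5]
grip_width: 0.998
top plane [-0.0002 -0.0003  0.0602] 5018
scene plane [ 0.001  -0.0014  0.0591] 2681
p [ 0.5186 -0.2906  0.211 ] ya -3.7 tilt [ 0.  0. -1.] j7 0.3 F [ 0.5 -0.1 -0.6] w 0.998 t 56.0
```

View pics/t12_c190_160.png

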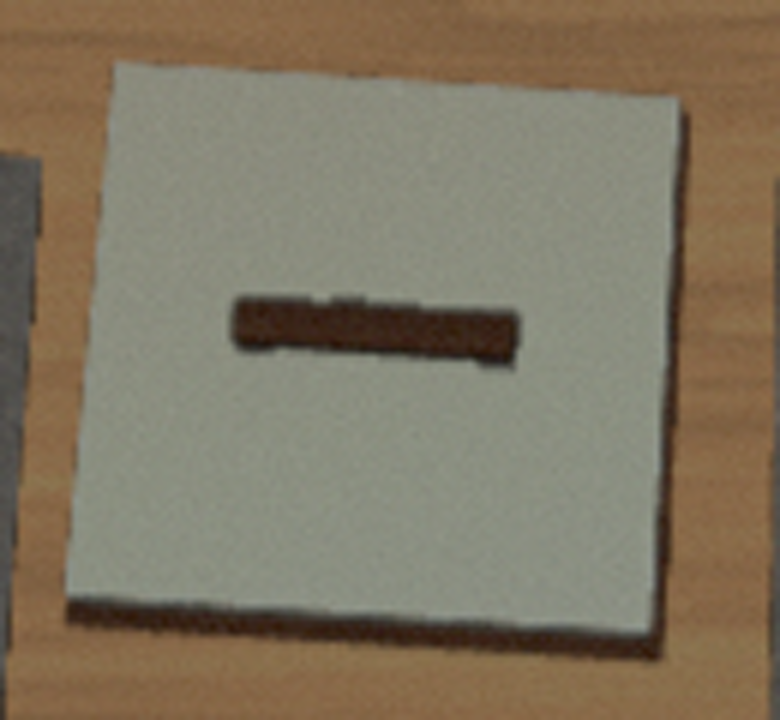

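View pics/s12_c200_120.png

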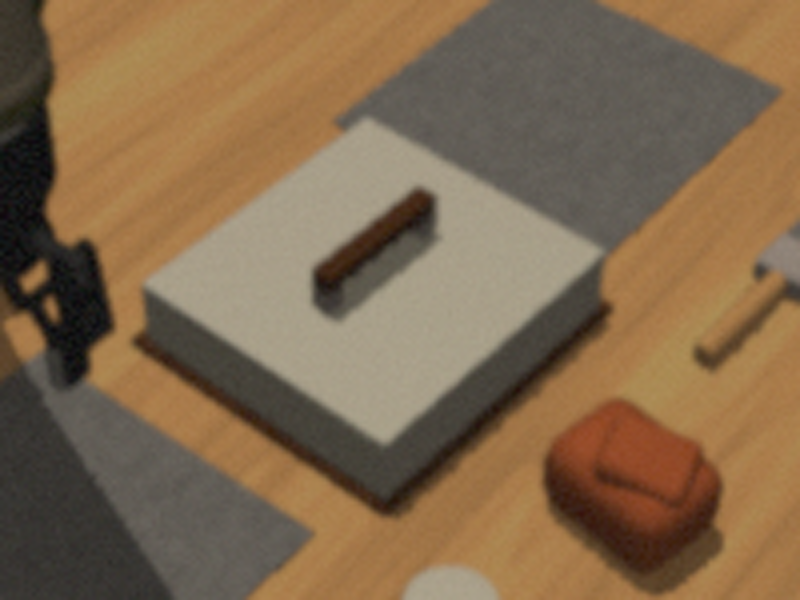

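View pics/t12.png

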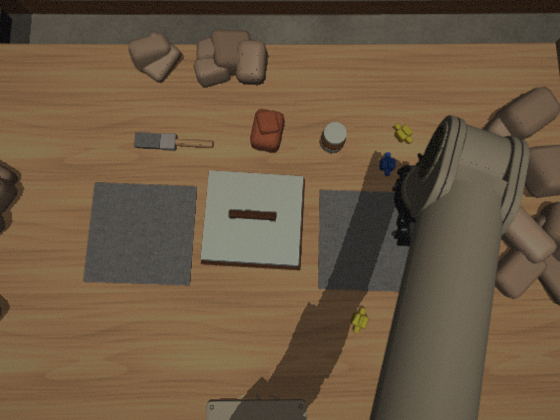

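The cover is seated and level: its top is at 60.2 mm where 60 mm is expected. The last open-tray view shows the three bones evenly spaced, crop (296,258), (245,298) and (197,340).

```bash
python3 -c "
from workcell import hand_in
print(hand_in())"
```

```text
the job is handed in; nothing more can be done
None
```

I moved the cover to the empty pad, put all three bones and three vertebrae in their own cells, and put the cover back. I handed in at about 56 s of the 210 s. The brush, jar, rock and the blue and yellow look-alikes stayed where they were.

- **Knocked bone:** partway through, the middle bone was found about 14 mm off to the side, probably the announced knock. I picked it up and re-centred it before closing. After that I checked it only roughly, in the scene camera: the three bones looked evenly spaced, and I did not re-measure its position.
- **Bone positions:** when measured, the other two bones were within about 1 mm of their cell centres and turned by less than 1°.
- **Vertebrae:** I judged these by eye and by where the gripper released them. They looked centred and lengthwise.
- **Cover:** its top is at 60.2 mm in the top camera and 59.1 mm in the scene camera, where 60 mm is expected. It is level to within 0.002 rad, with the ledge showing evenly around it. I released it at the computed tray centre and at the tray's angle to within about 0.1°.
- **Camera offset:** the top camera reads about 2 mm off the arm's own position. I corrected for this using the cover's start position.

No checks failed.

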